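Hang the tool caddy on the splash board

TASK

Pick up the metal tool caddy by its wooden handle post and hang it on the screw in the upright splash board: wide part of the keyhole over the screw head, back gently against the sprung washer until the plate is behind the head, then down until the screw is fully home at the top of the narrow slot, and let go so that it hangs upright by itself. Feel your way: never force the caddy against the screw or washer (20 N is too much), and leave everything else on the table where it is.

Things in the scene. Friction and masses are not known exactly. Their poses are not given: they have to be found in the camera images.
- caddy: Loose upright aluminium tool caddy, 0.28-0.44 kg. Origin: underside, mid-thickness and mid-width of the back plate; z up, -x out of the front, back (+x) goes to the board. Plate 110 wide (y), 165 high, 4 mm thick (x -2 to 2 mm). Rubber heel on its back along the bottom: x 2 to 10 mm, 20 mm high. Shallow tray in front: x -2 to -67 mm, 15 mm rim; the handle post stands in it.
- keyhole (a point): Centre of the keyhole's wide eight-sided hole, 21 mm across, at mid-thickness of the plate (caddy x 0, y 0, z 112 mm); axes as the caddy's. A narrow slot 10 mm wide runs up from it and ends at z 138 mm.
- slot_end (a point): Where the screw's axis lies when fully home at the top of the narrow slot: 22 mm above the wide hole's centre (caddy x 0, y 0, z 134 mm); axes as the caddy's. The washer clamps the hung plate to the head, so the caddy does not sink home by its own weight; once let go it may lean, heel to the board, a little (0.1 rad).
- handle (a point): Centre of the top of the upright wooden handle post (caddy x -45, y 0, z 190 mm). The post is square, 18 x 18 mm, sides along the caddy's x and y, and rises from the tray floor (z 3 mm); 34 mm are free between post and plate.
- board: Fixed upright plywood splash board, 260 wide (y), 240 high, 18 mm thick, on two feet behind it. Origin: centre of its underside; z up, -x out of the front face, from whose middle one steel screw stands out level, 195 mm above the table.
- screw (a point): Point on the screw's axis in the plane of the board's front face (board x -9, y 0, z 195 mm); axes as the board's, so the screw stands out along -x.
- bowl: bystander: terracotta bowl, 96 mm across, 45 mm high; origin at its underside
- rib: bystander: flat wooden throwing rib, 115 x 50 x 6 mm, lying; origin at its underside
- brush: bystander: wooden brush, lying; origin at its underside
- bat: bystander: plaster disc, 190 mm across, 20 mm high; origin at its underside
- bucket: bystander: brown bucket, 180 mm across, 150 mm high; origin at its underside
- beaker: bystander: terracotta beaker, 72 mm across, 80 mm high; origin at its underside
- jar: bystander: white jar with a steel lid, 68 mm across, 90 mm high; origin at its underside
- fitting: The screw with its washer on a small 40 mm steel plate; origin and axes as point screw. Shank 8 mm thick; head 16 mm across, 5 thick. Not measured, differs each time: head underside 17-43 mm off the face. Behind it a damped sprung washer 28 mm across, free front 3 mm behind the head: 3.5 N to start, +1 N/mm, stops hard at 4.5 mm (8 N). The 4 mm plate must press it 1 mm or more to pass.
Things that resemble listed ones, but are neither listed nor needed, are in the scene too. Of the things shaped like the caddy, the aluminium one is meant.

How it is judged:
By the outcome, as a careful person would: the job done as asked, in the order asked, and still so for the second after the job is handed in, with the robot touching nothing.
It also fails if it takes over 45 s, if anything falls off the work surface, if the arm or the gripper's body presses on something with over 40 N, if the wrist force passes 120 N, or if a joint passes its speed limit or range.

ROBOT

A 6-joint arm with a two-finger parallel gripper is mounted at the origin on the work surface. World frame = base frame: x ahead of the robot, y to its left, z up, the work surface at z = 0. Lengths are in m, angles in rad, forces in N, time in s.
With the tool pointing down it reaches from about 0.375 to 0.9 m from the base axis. Payload 3.1 kg.
Tool frame: the origin (TCP) lies midway between the tips of the shut fingers; the grasp point (between the pads) lies manip.grip_depth behind it (manip.grip_depth is the distance from the TCP to the grasp point, in m); z points along the fingers, y is the direction in which the jaws open and shut (so a half turn about z gives the same grasp; the last joint's range is limited). The gripper opens to 85 mm and grips with 20 to 120 N. Pads are 22 mm wide; open, the fingers measure 114 mm over their backs; the gripper's body (76 mm by 85 mm) begins 54 mm behind the grasp point. The pads swing forward as they close: fully open they stand 13 mm farther back than shut.
Start: joints at [0.961, 0.527, 1.433, -0, 1.181, -0.178], TCP at [0.262, 0.568, 0.193] pointing down, gripper open.
Joint ranges: [-3.08, 3.08], [-0.75, 2.2], [0.22, 2.44], [-1.43, 4.57], [0, 2.65], [-2.85, 2.85]. Speed limits (rad/s): [2.79, 2.79, 3.14, 3.14, 3.14, 3.14].

INTERFACE

Orientations are given as a unit quaternion [x, y, z, w].
In Python, from station import manip, vision gives the robot as it stands.
- The arm moves only by the shell command python3 -m crank 'ROWS' [FORCE]. ROWS is JSON, a list of rows, each an object with "grip": the closure, from 0 (fully open) to 1 (shut); "offset": the shift along the tool's x, y, z in mm, a list of three; "angular": the turn, a rotation vector about the tool's x, y, z in degrees, a list of three. A call has 1 to 10 rows; each row is the pose to reach, as a shift and turn from the pose commanded when the call began, along the tool's axes at that moment; what a row does not reach only later rows make up. A row lasts 1/10 s, in which the tool goes at most 50 mm and 8.59 degrees, less where a joint would pass 70% of its speed; a pose out of reach is approached as far as the arm can. A call with a gripper value outside its range is refused whole. The fingers move at their own pace and stop on an object; FORCE is the grip in N (left out, the last holds). Time passes only in rows, so rows that repeat a pose let the fingers close. It gives the time, the measured TCP pose, the force and the opening at its end, in the units of the state.
- manip.sense(): the state, without advancing time (a new reading comes with each control period).
- vision.snapshot(name): name is "scene" or "top" or "wrist"; returns a dict with "pixels" (480x640x3 uint8, red, green, blue), "intrinsics" (3x3 intrinsics, pixels), "R" (3x3) and "t" (3): a world point X has camera coordinates R X + t. Camera axes: x right, y down, z forward; pixel columns grow to the right and rows downward; lengths in m; the calibration is good to about 2 mm. A picture is of the moment at which its call begins. There is no depth.
- manip.sign_off(): hands the job in, once; it reports no verdict.
The state is a dict: "t": time; "q": joint angles; "qd": joint speeds; "tau": joint torques, N m; "tcp_pos": TCP position; "tool_rot": TCP orientation; "force": force on the tool from outside, world axes, zero at the start; "ft_torque": the same for the moment, N m; "finger_gap": opening from 0.0 (shut) to 1.0 (fully open).
Only numpy, scipy, OpenCV 4.12 (cv2) and the standard library are available. Lean on these libraries where they do the work, as an engineer would, in place of code of your own. Each camera call takes 0.05 s, during which the arm holds its last target.

## Working session

There is one attempt and no reset: what is moved stays moved. The work goes in short steps, Python scripts to look and compute and a shell command to move; the robot and the scene stay as the last step left them, time stands still between calls to the robot, and variables do not carry over. Pictures are saved under pics/ and viewed, and the job is handed in when it is done.

```bash
ls; mkdir -p pics
python3 - <<'E'
from station import manip, vision
import cv2,pickle
print(manip.sense(), manip.grip_depth)
for n in ("scene","top","wrist"):
    s=vision.snapshot(n); pickle.dump(s,open(f"pics/{n}0.pkl","wb"))
    cv2.imwrite(f"pics/{n}0.png",s["pixels"][:,:,::-1])
    print(n,s["intrinsics"].tolist(),s["R"].round(3).tolist(),s["t"].round(3).tolist())
E
```

```text
pics
{'t': 0.0, 'q': array([ 9.60491690e-01,  5.28460254e-01,  1.43395294e+00,  2.67840302e-05,
        1.18139819e+00, -1.78523279e-01]), 'qd': array([ 0.00249394,  0.00125205,  0.00021505,  0.00032995,  0.0003918 ,
       -0.00060791]), 'tau': array([ 7.37724531e-04, -4.42344439e+01, -1.78028584e+01, -5.87301088e-05,
        8.47988413e-03,  9.95794124e-06]), 'tcp_pos': array([0.26105466, 0.56696205, 0.19242125]), 'tool_rot': array([ 2.14222363e-01,  9.76784290e-01, -1.01943345e-03, -4.37726454e-04]), 'force': array([0.04585881, 0.01255628, 0.64896846]), 'ft_torque': array([-0.04853986,  0.00809046, -0.01622511]), 'finger_gap': 1.0008939838550373} 0.0187
scene [[513.98813607427, 0.0, 321.85485571025964], [0.0, 513.98813607427, 234.1280386095269], [0.0, 0.0, 1.0]] [[0.799, 0.602, -0.009], [0.449, -0.605, -0.658], [-0.401, 0.522, -0.753]] [-0.427, -0.149, 1.697]
top [[595.0553891962039, 0.0, 334.80363001174527], [0.0, 595.0553891962039, 247.30842065980977], [0.0, 0.0, 1.0]] [[0.019, -1.0, 0.007], [-0.99, -0.02, -0.142], [0.142, -0.005, -0.99]] [0.002, 0.571, 1.754]
wrist [[397.3501304041787, 0.0, 315.2463085626094], [0.0, 397.3501304041787, 238.71967795475652], [0.0, 0.0, 1.0]] [[0.417, 0.909, -0.002], [0.864, -0.396, 0.311], [0.282, -0.131, -0.95]] [-0.624, -0.042, 0.38]
```

View pics/scene0.png

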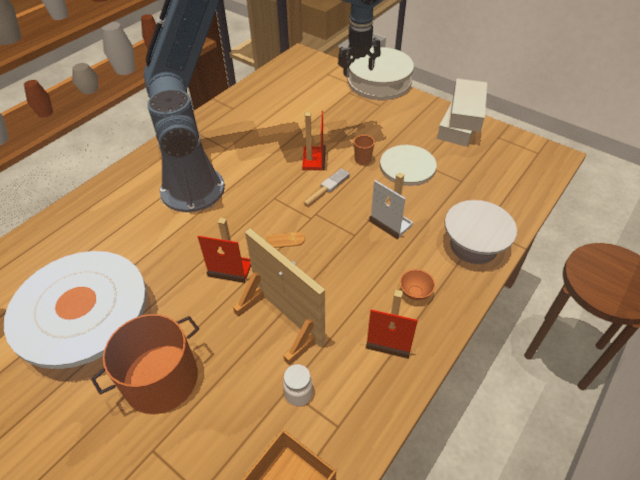

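View pics/top0.png

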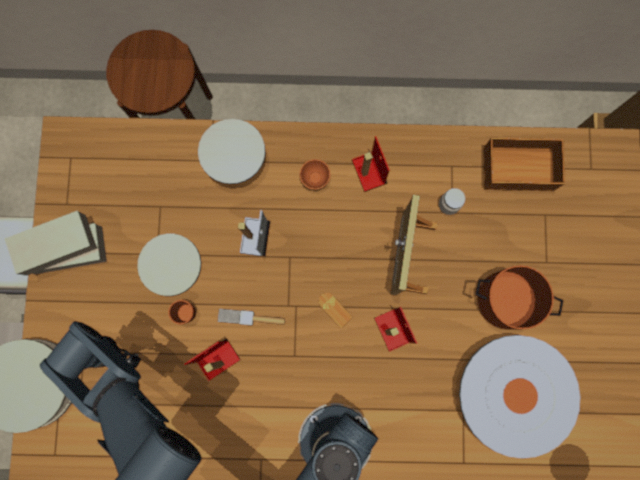

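View pics/wrist0.png

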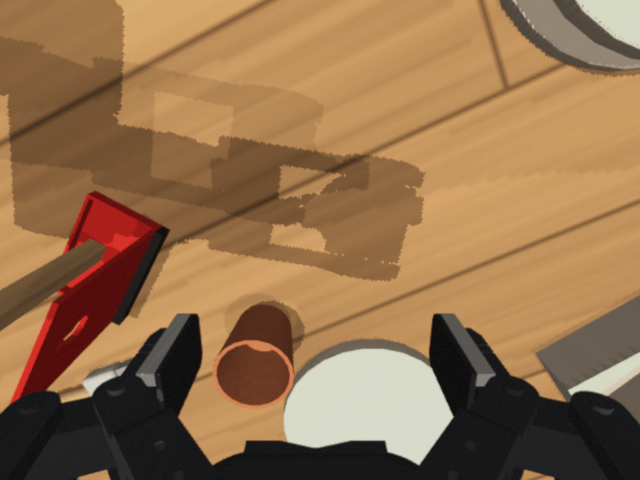

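Candidates for the caddy: grey one at scene (390,208) / top (254,234), and red ones at scene (313,157), (224,258), (391,330) / top (214,359), (395,329), (371,166). Only the grey one is aluminium. I'll check it in close crops.

Run:
```python
import cv2,numpy as np
s=cv2.imread("pics/scene0.png");t=cv2.imread("pics/top0.png")
f=lambda im,x,y,w,h,k:cv2.resize(im[y:y+h,x:x+w],(w*k,h*k),interpolation=cv2.INTER_CUBIC)
a=f(s,355,160,75,85,5);b=f(t,225,195,60,75,5)
c=np.zeros((425,675,3),np.uint8);c[:425,:375]=a;c[:375,375:]=b
cv2.imwrite("pics/crop_caddy.png",c)
a=f(s,235,225,100,140,4);b=f(t,375,185,70,120,4)
c=np.zeros((560,680,3),np.uint8);c[:560,:400]=a;c[:480,400:]=b
cv2.imwrite("pics/crop_board.png",c)
```

```text
(no output)
```

View pics/crop_caddy.png

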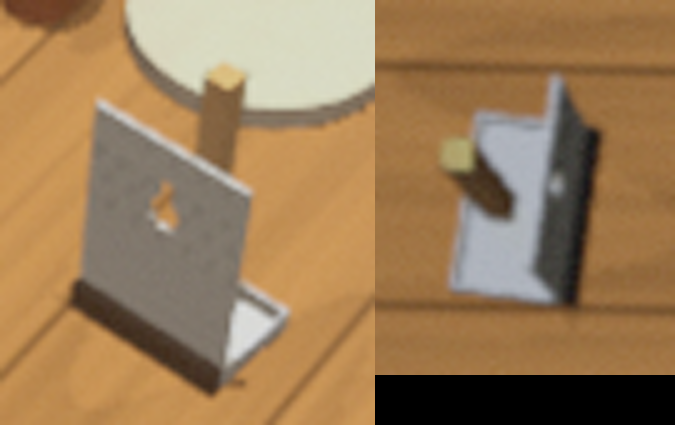

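View pics/crop_board.png

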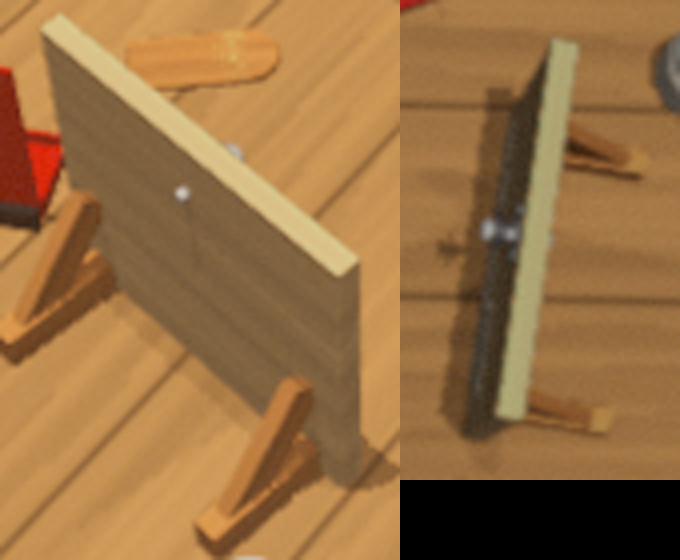

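Grey aluminium caddy confirmed (keyhole at scene ≈(388,202), post top ≈(400,175) scene / (241,226) top); its back already faces the board. The screw head is at scene ≈(281,273)/(294,263), top ≈(397,242). Now measure.

```bash
cat > h.py <<'E'
import numpy as np,cv2,pickle
from scipy.spatial.transform import Rotation as Rn
def ld(n): return pickle.load(open(f"pics/{n}.pkl","rb"))
def ray(s,p):
    K,R,t=s["intrinsics"],s["R"],s["t"]
    c=-R.T@t; d=R.T@np.linalg.solve(K,np.array([p[0],p[1],1.])); return c,d/np.linalg.norm(d)
def onz(s,p,z):
    c,d=ray(s,p); return c+d*(z-c[2])/d[2]
def onplane(s,p,p0,n):
    c,d=ray(s,p); return c+d*(np.dot(p0-c,n)/np.dot(d,n))
def tri(s1,p1,s2,p2):
    c1,d1=ray(s1,p1);c2,d2=ray(s2,p2)
    A=np.stack([d1,-d2],1); k=np.linalg.lstsq(A,c2-c1,rcond=None)[0]
    a,b=c1+k[0]*d1,c2+k[1]*d2; return (a+b)/2,np.linalg.norm(a-b)
def proj(s,X):
    x=s["R"]@np.asarray(X)+s["t"]; u=s["intrinsics"]@x; return u[:2]/u[2]
E
python3 - <<'E'
from h import *
s,t,w=ld("scene0"),ld("top0"),ld("wrist0")
q=[2.14222363e-01,9.76784290e-01,-1.01943345e-03,-4.37726454e-04]
R=Rn.from_quat(q).as_matrix(); tcp=np.array([0.26105466,0.56696205,0.19242125])
c=-w["R"].T@w["t"]; print("cam in tool",R.T@(c-tcp),"cam axes in tool",(w["R"]@R).round(3))
print("tool axes\n",R.round(3))
for nm,im,box in (("scene",s,(390,165,412,195)),("top",t,(232,218,256,240))):
    x0,y0,x1,y1=box; rgb=im["pixels"][y0:y1,x0:x1]; hsv=cv2.cvtColor(rgb,cv2.COLOR_RGB2HSV)
    print(nm); print(hsv[:,:,2][::2,::1][:12]); print(hsv[:,:,1][::2,::1][:8])
E
```

```text
cam in tool [ 0.07906175 -0.00021148 -0.18118615] cam axes in tool [[ 0.002  1.    -0.001]
 [-0.95   0.002 -0.311]
 [-0.311  0.001  0.95 ]]
tool axes
 [[-0.908  0.418 -0.001]
 [ 0.418  0.908 -0.002]
 [ 0.    -0.002 -1.   ]]
scene
[[217 217 218 216 216 218 217 218 218 219 218 218 217 217 218 217 217 217
  217 218 218 219]
 [216 217 217 217 216 218 217 219 219 218 218 218 218 218 217 218 217 218
  216 217 218 218]
 [217 217 218 218 217 218 219 218 217 218 218 218 218 217 218 218 218 218
  218 217 218 217]
 [217 219 218 218 218 217 219 219 218 218 217 219 218 218 217 218 218 218
  218 218 219 219]
 [217 217 218 218 218 217 212 215 217 218 219 218 217 213 214 216 217 217
  218 217 217 218]
 [209 216 217 217 217 202 196 208 218 218 218 218 218 205 197 212 218 218
  219 218 218 218]
 [127 141 180 198 211 181 137 130 139 183 200 184 145 142 201 219 218 218
  218 218 218 219]
 [129 130 131 132 130 132 133 130 129 128 127 124 127 150 203 217 217 217
  218 218 218 218]
 [183 168 151 133 123 127 132 131 132 129 124 125 128 142 171 188 192 193
  196 198 197 197]
 [198 197 197 197 172 139 133 133
[... 2216 characters left out ...]
44 141 143 147 141 145 148 150 145 151 130  82  18   8  15  18  18
   20  21  20  17  19  16]
 [153 151 142 142 141 143 135 131 122 117 122 108  58  12  17  19  19  19
   18  20  19  18  16  19]
 [146 150 155 152 152 144 120 103  97  94  88  96 100  42  13  15  17  19
   16  19  18  19  19  18]
 [149 148 149 147 149 141 111  96  98  98  96  95 108 117  37  11  16  19
   19  18  19  20  19  19]
 [149 149 154 145 138 144 123 106  96  95  94  94  99 116 148  55   4  16
   18  18  18  19  19  20]
 [145 151 149 153 142 153 151 156 148 148 124 145 116 138 143 147 133  56
    6  21  19  19  19  19]
 [152 153 146 144 144 151 151 147 148 154 148 139 131 131 143 136 126 131
   71   7  13  18  19  18]]
```

```bash
python3 - <<'E'
from h import *
s,t=ld("scene0"),ld("top0")
print("handle top z=.19:",onz(s,(399.8,175.2),.19),onz(t,(241,226),.19))
def up(im,x,y,w,h,k,f):
    a=cv2.resize(cv2.cvtColor(im["pixels"],cv2.COLOR_RGB2BGR)[y:y+h,x:x+w],(w*k,h*k),interpolation=cv2.INTER_NEAREST); cv2.imwrite(f,a)
up(t,236,205,36,56,10,"pics/c1.png"); up(s,368,168,46,70,8,"pics/c2.png"); up(t,382,190,46,106,5,"pics/c3.png")
E
python3 -c "
import cv2,numpy as np
a,b,c=[cv2.imread(f'pics/c{i}.png') for i in(1,2,3)]
o=np.zeros((600,800,3),np.uint8);print(a.shape,b.shape,c.shape)
o[:560,:360]=a;o[:560,368:736]=b;cv2.imwrite('pics/cc.png',o)"
```

```text
handle top z=.19: [0.60732109 0.27244505 0.19      ] [0.60355673 0.27508594 0.19      ]
(560, 360, 3) (560, 368, 3) (530, 230, 3)
```

View pics/cc.png

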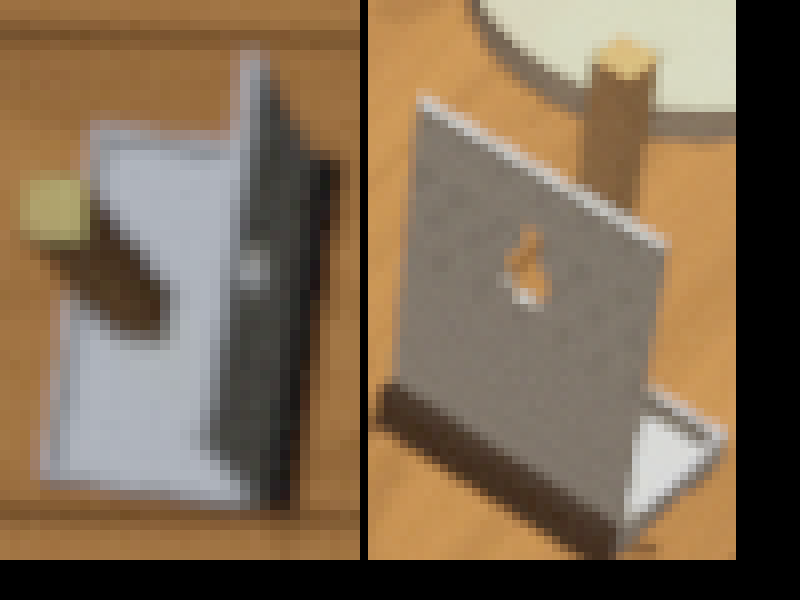

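View pics/c3.png

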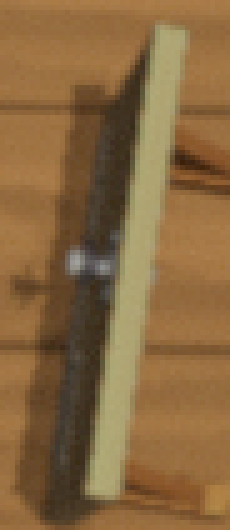

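Run:
```python
from h import *
s,t=ld("scene0"),ld("top0")
def yaw(a,b): d=b-a; return np.degrees(np.arctan2(d[1],d[0])),np.linalg.norm(d)*1000
for n,im,p,q,z in (("plate top scene",s,(374.5,180.1),(405.4,198.4),.165),("plate top top",t,(261.2,210.),(257.5,249),.165),("heel top",t,(270,221.5),(265,255.5),0.02),
  ("board front top",t,(413,195),(399,289.4),.24),("board back top",t,(419.6,195.6),(406.4,289.4),.24)):
    A,B=onz(im,p,z),onz(im,q,z); print(n,A.round(4),B.round(4),yaw(A,B))
a=t["pixels"][228:256,384:412]; m=cv2.cvtColor(a,cv2.COLOR_RGB2HSV); print(m[8:22:1,6:26,2]);
```

```text
plate top scene [0.5476 0.2367 0.165 ] [0.6572 0.2253 0.165 ] (np.float64(-5.934018609914837), np.float64(110.14115323850524))
plate top top [0.6551 0.2239 0.165 ] [0.5436 0.2301 0.165 ] (np.float64(176.80454650790185), np.float64(111.69626468596731))
heel top [0.6496 0.2134 0.02  ] [0.5441 0.2249 0.02  ] (np.float64(173.76301150872175), np.float64(106.05151889076375))
board front top [ 0.6898 -0.1954  0.24  ] [ 0.4327 -0.1584  0.24  ] (np.float64(171.81415463018314), np.float64(259.71522668801543))
board back top [ 0.6885 -0.2133  0.24  ] [ 0.4331 -0.1781  0.24  ] (np.float64(172.13797319577435), np.float64(257.81289500568437))
[[155 153 149 125 103  98 104  99  90  71  76  67  66  63  76  87 108 152
  174 176]
 [157 151 141 121 104 101 104  99  79  69  67  70  61  66  83  96 119 155
  174 176]
 [156 148 128 107 100 100 104 100  83  56  58  67  61  60  66  90 126 162
  174 174]
 [158 150 128 108 103  99 110 111  87  68  60  61  65  61  60  90 140 166
  176 176]
 [155 149 124 104 102 106 125 133 104  79  69  66  65  69  74 101 150 173
  175 175]
 [151 140 120 104  98 112 143 153 122  91  80  78  82  82  89 104 152 173
  174 174]
 [149 126 108 102 101 115 152 160 129 100  95 105 122 115 103 106 154 175
  174 175]
 [147 126 103 101 102 115 148 148 112  86  91 113 143 132 105 110 155 172
  176 175]
 [151 129 107 101 102 107 125 113  80  69  76 100 123 115 103 117 154 174
  175 177]
 [144 125 106 103 100  99  97  81  63  59  53  71  78  71  90 126 163 173
  175 175]
 [124 115 102 100 101 101  92  71  59  60  64  61  57  61  89 139 167 172
  177 175]
 [103 101  94  97  98  97  93  75  68  64  59  60  60  74  98 150 172 175
  174 175]
 [116 108 102  99  96  99  92  80  72  73  65  59  70  85 101 150 175 174
  176 175]
 [138 119 103  97  98  97  87  73  70  68  64  63  66  82 105 154 173 174
  173 175]]
```

```bash
python3 -m crank '[{"grip":0,"offset":[-20,-5,-45],"angular":[0,0,0]},{"grip":0.2,"offset":[-60,-17,-70],"angular":[0,0,0]},{"grip":0.55,"offset":[-105,-30,-85],"angular":[0,0,-3]},{"grip":0.55,"offset":[-152,-43,-95],"angular":[0,0,-6]},{"grip":0.55,"offset":[-199,-56,-108],"angular":[0,0,-10]},{"grip":0.55,"offset":[-247,-70,-108],"angular":[0,0,-14]},{"grip":0.55,"offset":[-295,-83,-108],"angular":[0,0,-18.7]},{"grip":0.55,"offset":[-343,-96,-108],"angular":[0,0,-18.7]},{"grip":0.55,"offset":[-391,-109,-108],"angular":[0,0,-18.7]},{"grip":0.55,"offset":[-435,-122,-108],"angular":[0,0,-18.7]}]' 60
python3 -m crank '[{"grip":0.55,"offset":[0,0,0],"angular":[0,0,0]},{"grip":0.55,"offset":[0,0,0],"angular":[0,0,0]},{"grip":0.55,"offset":[0,0,0],"angular":[0,0,0]},{"grip":0.55,"offset":[0,0,0],"angular":[0,0,0]}]'
cat > snap.py <<'E'
import sys,pickle,cv2
from station import manip,vision
n,k=sys.argv[1],sys.argv[2]
st=manip.sense(); s=vision.snapshot(n); s["st"]=st
pickle.dump(s,open(f"pics/{k}.pkl","wb")); cv2.imwrite(f"pics/{k}.png",s["pixels"][:,:,::-1])
print({a:st[a].round(4).tolist() if hasattr(st[a],'round') else st[a] for a in("t","q","tcp_pos","tool_rot","force","finger_gap")})
E
python3 snap.py wrist w1
```

```text
t: 1.15
tcp_pos: [0.6069, 0.2729, 0.3009]
tool_rot: [0.053, 0.999, -0.0, -0.0]
force: [0.4, 0.3, -0.1]
finger_gap: 0.447
t: 1.55
tcp_pos: [0.6043, 0.276, 0.3015]
tool_rot: [0.052, 0.999, 0.0, -0.0]
force: [0.5, -0.1, 0.1]
finger_gap: 0.452
{'t': 1.55, 'q': [0.2604, 0.493, 1.1871, 0.0002, 1.4621, -1.2069], 'tcp_pos': [0.6043, 0.276, 0.3015], 'tool_rot': [0.0517, 0.9987, 0.0, -0.0003], 'force': [0.4944, -0.1376, 0.0598], 'finger_gap': 0.45156013121131106}
```

View pics/w1.png

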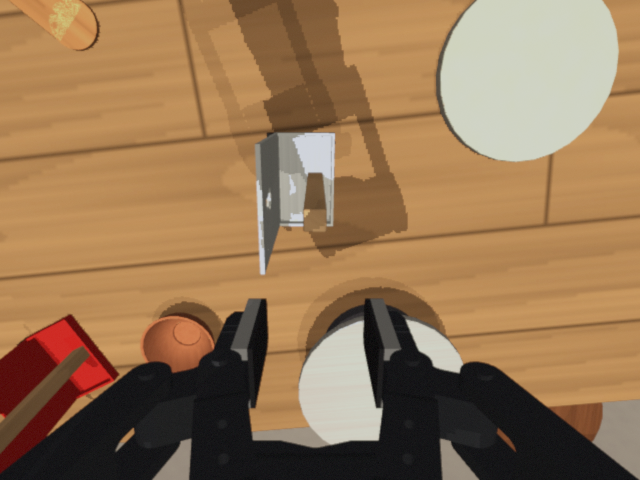

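```bash
python3 -c "
import cv2
a=cv2.imread('pics/w1.png')[120:285,240:350];cv2.imwrite('pics/w1c.png',cv2.resize(a,None,fx=3.6,fy=3.6,interpolation=cv2.INTER_NEAREST))"
```

```text
(no output)
```

View pics/w1c.png

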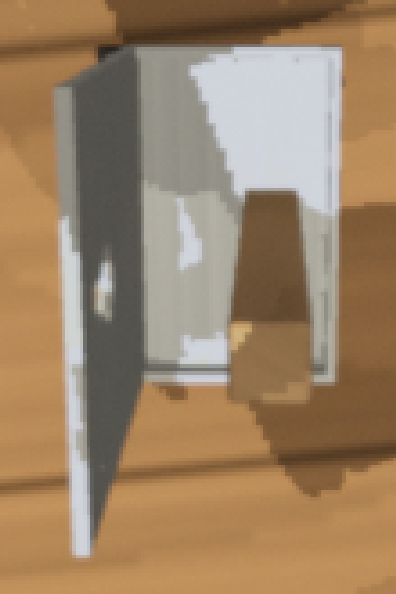

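Run:
```python
from h import *
s=ld("w1"); st=s["st"]
f=lambda p,z:onz(s,(p[0]/3.6+240-.5+.14,p[1]/3.6+120-.36),z)
C=[f(p,.19) for p in((230,321),(310,321),(312,403),(228,403))]
c=np.mean(C,0); print("post",c,[np.linalg.norm(C[i]-C[i-1]).round(4) for i in range(4)])
P=[f(p,.165) for p in((64,88),(82,557))]; d=P[1]-P[0]; print(P,np.linalg.norm(d),np.degrees(np.arctan2(d[1],d[0])))
m=(P[0]+P[1])/2; print("plate mid",m, "post-plate",c-m)
R=Rn.from_quat(st["tool_rot"]).as_matrix(); print("tool x yaw",np.degrees(np.arctan2(R[1,0],R[0,0])),"delta tool mm",(R.T@(c-st["tcp_pos"])*1000).round(1))
t=ld("top0"); s0=ld("scene0")
h=onz(t,(396.7,242.2),.197); print("head",h)
O=np.array([.561,-.177,.24]);
```

```text
post [0.60602328 0.27511294 0.19      ] [np.float64(0.018), np.float64(0.0168), np.float64(0.018), np.float64(0.018)]
[array([0.54706159, 0.23624849, 0.165     ]), array([0.6565963 , 0.22443675, 0.165     ])] 0.1101697349480829 -6.154739656922967
plate mid [0.60182895 0.23034262 0.165     ] post-plate [0.00419433 0.04477032 0.025     ]
tool x yaw 174.07264141681264 delta tool mm [ -1.9  -0.7 111.5]
head [ 0.5659144  -0.15643652  0.197     ]
```

```bash
python3 -m crank '[{"grip":0.55,"offset":[-2,-0.7,35],"angular":[0,0,0.2]},{"grip":0.55,"offset":[-2,-0.7,75],"angular":[0,0,0.2]},{"grip":0.55,"offset":[-2,-0.7,105],"angular":[0,0,0.2]},{"grip":0.55,"offset":[-2,-0.7,125],"angular":[0,0,0.2]},{"grip":0.55,"offset":[-2,-0.7,138],"angular":[0,0,0.2]},{"grip":0.55,"offset":[-2,-0.7,145],"angular":[0,0,0.2]},{"grip":0.55,"offset":[-2,-0.7,145],"angular":[0,0,0.2]},{"grip":0.55,"offset":[-2,-0.7,145],"angular":[0,0,0.2]}]' 80
python3 snap.py wrist w2
```

```text
t: 2.4
tcp_pos: [0.6082, 0.2744, 0.1576]
tool_rot: [0.054, 0.999, 0.0, 0.001]
force: [0.1, -0.1, 0.5]
finger_gap: 0.449
{'t': 2.4, 'q': [0.2566, 0.622, 1.3557, -0.0, 1.1615, -1.2057], 'tcp_pos': [0.6082, 0.2744, 0.1576], 'tool_rot': [0.0542, 0.9985, 0.0004, 0.0011], 'force': [0.0621, -0.0877, 0.4506], 'finger_gap': 0.44903207418884633}
```

View pics/w2.png

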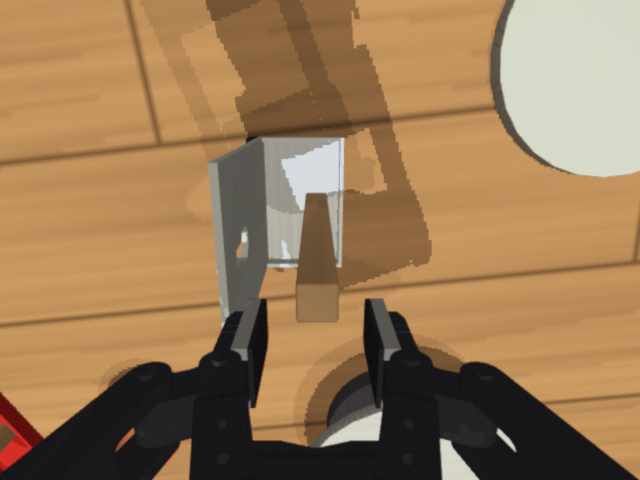

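```bash
python3 -m crank '[{"grip":0.7,"offset":[0,0,0],"angular":[0,0,0]},{"grip":0.8,"offset":[0,0,0],"angular":[0,0,0]},{"grip":1,"offset":[0,0,0],"angular":[0,0,0]},{"grip":1,"offset":[0,0,0],"angular":[0,0,0]},{"grip":1,"offset":[0,0,0],"angular":[0,0,0]},{"grip":1,"offset":[0,0,0],"angular":[0,0,0]}]' 90
python3 snap.py wrist w3
```

```text
t: 3.05
tcp_pos: [0.6074, 0.2738, 0.1564]
tool_rot: [0.054, 0.999, -0.0, -0.0]
force: [-0.2, -0.4, 0.4]
finger_gap: -0.001
{'t': 3.05, 'q': [0.2562, 0.6232, 1.3572, -0.0, 1.1612, -1.2057], 'tcp_pos': [0.6074, 0.2738, 0.1564], 'tool_rot': [0.0544, 0.9985, -0.0, -0.0001], 'force': [-0.2481, -0.37, 0.3628], 'finger_gap': -0.0007983543042722782}
```

View pics/w3.png

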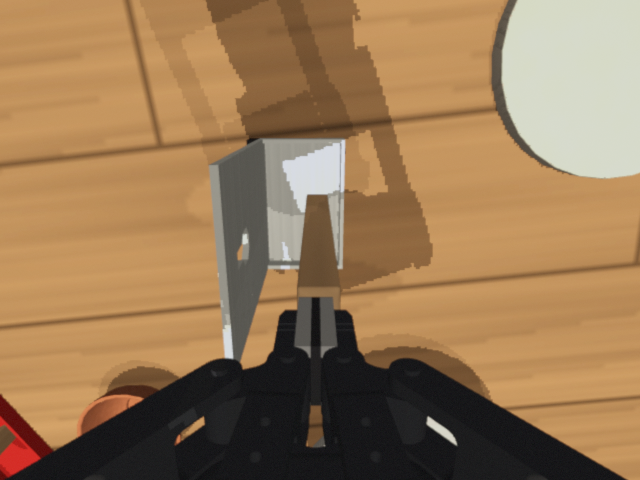

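```bash
python3 snap.py scene s4; python3 snap.py top t4
python3 - <<'E'
from h import *
s,t,w=ld("s4"),ld("t4"),ld("w3"); st=s["st"]
R=Rn.from_quat(st["tool_rot"]).as_matrix(); print("cam in tool",R.T@(-w["R"].T@w["t"]-st["tcp_pos"]))
for n,im in(("s",s),("t",t)): print(n,proj(im,st["tcp_pos"]),proj(im,[.606,.275,.19]))
a=cv2.imread("pics/s4.png")[110:250,330:460];b=cv2.imread("pics/t4.png")[180:290,190:310]
o=np.zeros((560,800,3),np.uint8);a=cv2.resize(a,None,fx=3,fy=3);b=cv2.resize(b,None,fx=3,fy=3);o[:420,:390]=a;o[:330,400:760]=b;cv2.imwrite("pics/c4.png",o)
E
```

```text
{'t': 3.1, 'q': [0.2562, 0.6233, 1.3573, 0.0, 1.1612, -1.2057], 'tcp_pos': [0.6074, 0.2738, 0.1563], 'tool_rot': [0.0545, 0.9985, -0.0, -0.0001], 'force': [0.6876, -0.417, -0.2241], 'finger_gap': -0.00014456866026739114}
{'t': 3.15, 'q': [0.2562, 0.6233, 1.3573, -0.0, 1.1612, -1.2057], 'tcp_pos': [0.6074, 0.2739, 0.1563], 'tool_rot': [0.0544, 0.9985, -0.0, -0.0001], 'force': [-0.1104, 0.1174, 0.1567], 'finger_gap': -0.0024765067874339356}
cam in tool [ 0.07917723 -0.00055477 -0.18114327]
s [398.83955653 183.66674377] [399.8707757  174.51994031]
t [243.2654289  226.79031771] [241.06791491 225.13351428]
```

View pics/c4.png

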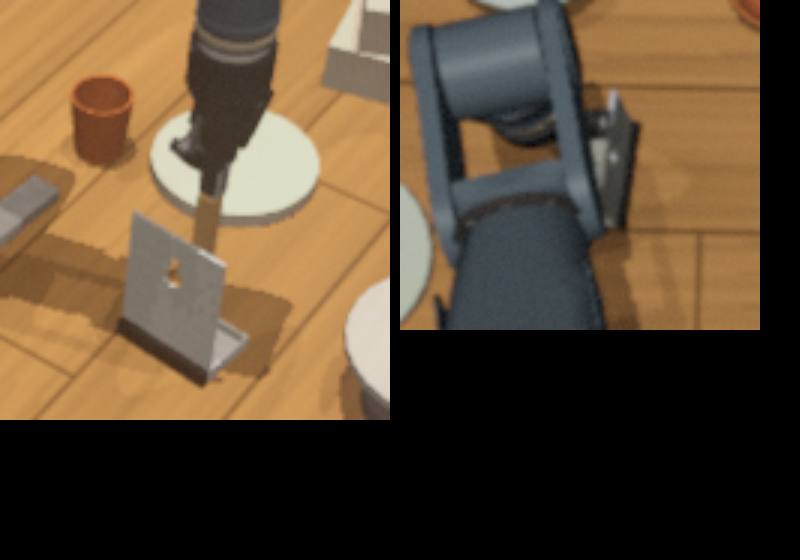

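The shut tips sit right at the post's top (scene (401,175)), so the real fingertips are about 40 mm higher than the reported TCP. Reopen and go down by that much, watching force.

```bash
python3 -m crank '[{"grip":0.55,"offset":[0,0,0],"angular":[0,0,0]},{"grip":0.55,"offset":[0,0,0],"angular":[0,0,0]},{"grip":0.55,"offset":[0,0,0],"angular":[0,0,0]},{"grip":0.55,"offset":[0,0,5],"angular":[0,0,0]},{"grip":0.55,"offset":[0,0,10],"angular":[0,0,0]},{"grip":0.55,"offset":[0,0,15],"angular":[0,0,0]},{"grip":0.55,"offset":[0,0,20],"angular":[0,0,0]},{"grip":0.55,"offset":[0,0,20],"angular":[0,0,0]}]' 90
python3 snap.py wrist w5
```

```text
t: 4.0
tcp_pos: [0.6066, 0.2737, 0.1351]
tool_rot: [0.054, 0.999, -0.0, -0.001]
force: [-0.3, -0.5, -0.0]
finger_gap: 0.45
{'t': 4.0, 'q': [0.2562, 0.6469, 1.3757, -0.0, 1.1213, -1.2057], 'tcp_pos': [0.6066, 0.2737, 0.1351], 'tool_rot': [0.0544, 0.9985, -0.0004, -0.0011], 'force': [-0.3153, -0.4874, -0.0036], 'finger_gap': 0.4499608283088581}
```

View pics/w5.png

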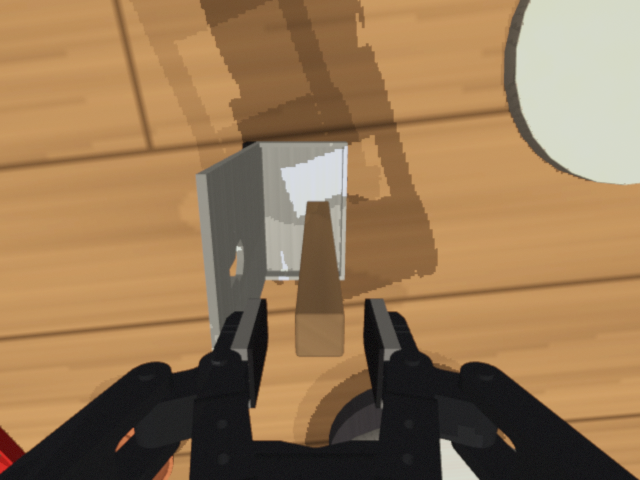

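```bash
python3 -m crank '[{"grip":0.6,"offset":[0,1,0],"angular":[0,0,0]},{"grip":0.6,"offset":[0,1,6],"angular":[0,0,0]},{"grip":0.6,"offset":[0,1,11],"angular":[0,0,0]},{"grip":0.6,"offset":[0,1,16],"angular":[0,0,0]},{"grip":0.6,"offset":[0,1,20],"angular":[0,0,0]},{"grip":0.6,"offset":[0,1,20],"angular":[0,0,0]}]' 90
python3 snap.py wrist w6
```

```text
t: 4.65
tcp_pos: [0.6069, 0.2746, 0.1154]
tool_rot: [0.054, 0.999, -0.0, -0.001]
force: [-0.9, -0.2, 0.2]
finger_gap: 0.396
{'t': 4.65, 'q': [0.2575, 0.6706, 1.3897, -0.0, 1.0832, -1.2043], 'tcp_pos': [0.6069, 0.2746, 0.1154], 'tool_rot': [0.0544, 0.9985, -0.0003, -0.0009], 'force': [-0.9309, -0.2007, 0.1858], 'finger_gap': 0.39631360139161714}
```

View pics/w6.png

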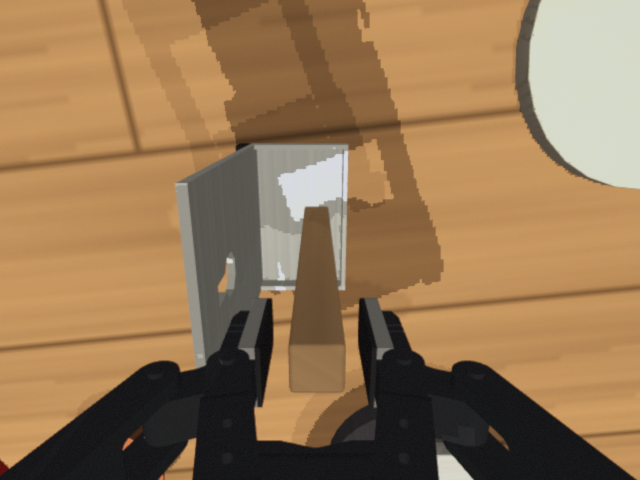

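```bash
python3 -m crank '[{"grip":0.7,"offset":[0,0,0],"angular":[0,0,0]},{"grip":0.75,"offset":[0,0,0],"angular":[0,0,0]},{"grip":0.8,"offset":[0,0,0],"angular":[0,0,0]},{"grip":1,"offset":[0,0,0],"angular":[0,0,0]},{"grip":1,"offset":[0,0,0],"angular":[0,0,0]},{"grip":1,"offset":[0,0,0],"angular":[0,0,0]}]' 90
python3 snap.py wrist w7
```

```text
t: 5.3
tcp_pos: [0.6079, 0.2751, 0.1169]
tool_rot: [0.054, 0.999, 0.0, 0.0]
force: [-0.6, 0.8, 2.7]
finger_gap: 0.196
{'t': 5.3, 'q': [0.2577, 0.669, 1.3882, 0.0002, 1.0834, -1.2043], 'tcp_pos': [0.6079, 0.2751, 0.1169], 'tool_rot': [0.0544, 0.9985, 0.0002, 0.0005], 'force': [-0.6149, 0.7855, 2.6819], 'finger_gap': 0.19556716772386376}
```

View pics/w7.png

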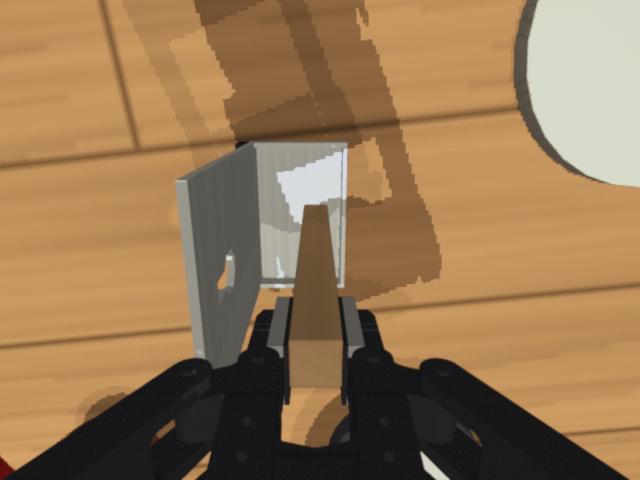

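```bash
python3 -m crank '[{"grip":1,"offset":[0,0,-8],"angular":[0,0,0]},{"grip":1,"offset":[0,0,-25],"angular":[0,0,0]},{"grip":1,"offset":[0,0,-50],"angular":[0,0,0]},{"grip":1,"offset":[0,0,-75],"angular":[0,0,0]},{"grip":1,"offset":[0,0,-90],"angular":[0,0,0]},{"grip":1,"offset":[0,-10,-95],"angular":[0,0,0]},{"grip":1,"offset":[-1,-30,-95],"angular":[0,0,0]},{"grip":1,"offset":[-1,-60,-95],"angular":[0,0,0]},{"grip":1,"offset":[-2,-95,-95],"angular":[0,0,0]},{"grip":1,"offset":[-3,-130,-95],"angular":[0,0,0.5]}]'
python3 -m crank '[{"grip":1,"offset":[0,-35,0],"angular":[0,0,0.5]},{"grip":1,"offset":[-1,-70,0],"angular":[0,0,1]},{"grip":1,"offset":[-1,-105,0],"angular":[0,0,1.5]},{"grip":1,"offset":[-2,-135,0],"angular":[0,0,1.5]},{"grip":1,"offset":[-2,-160,0],"angular":[0,0,1.5]},{"grip":1,"offset":[-3,-180,0],"angular":[0,0,1.5]},{"grip":1,"offset":[-3,-190,0],"angular":[0,0,1.5]},{"grip":1,"offset":[-3,-194,0],"angular":[0,0,1.5]},{"grip":1,"offset":[-3,-194,0],"angular":[0,0,1.5]},{"grip":1,"offset":[-3,-194,0],"angular":[0,0,1.5]}]'
python3 snap.py wrist w8; python3 snap.py top t8;python3 snap.py scene s8
```

```text
t: 6.35
tcp_pos: [0.5942, 0.1424, 0.2094]
tool_rot: [0.059, 0.998, -0.001, -0.002]
force: [-0.1, -0.3, -3.1]
finger_gap: 0.196
t: 7.35
tcp_pos: [0.5762, -0.0469, 0.2111]
tool_rot: [0.072, 0.997, 0.0, -0.0]
force: [-0.2, 0.1, -3.2]
finger_gap: 0.197
{'t': 7.35, 'q': [-0.2747, 0.4444, 1.532, 0.0006, 1.1662, -1.7025], 'tcp_pos': [0.5762, -0.0469, 0.2111], 'tool_rot': [0.0716, 0.9974, 0.0003, -0.0004], 'force': [-0.1764, 0.0825, -3.1661], 'finger_gap': 0.19731712935192125}
{'t': 7.4, 'q': [-0.2743, 0.4443, 1.5318, 0.0005, 1.1662, -1.7025], 'tcp_pos': [0.5764, -0.0467, 0.2112], 'tool_rot': [0.0713, 0.9975, 0.0003, -0.0003], 'force': [0.3416, 0.0011, -3.1477], 'finger_gap': 0.19993169859516643}
{'t': 7.45, 'q': [-0.2741, 0.4443, 1.5315, 0.0003, 1.1661, -1.7025], 'tcp_pos': [0.5765, -0.0467, 0.2113], 'tool_rot': [0.0712, 0.9975, 0.0002, -0.0001], 'force': [0.7125, 0.1946, -2.8661], 'finger_gap': 0.19465558080125425}
```

View pics/w8.png

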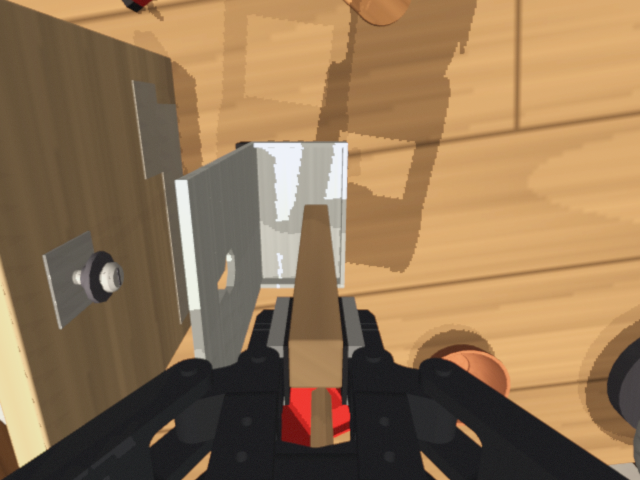

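View pics/s8.png

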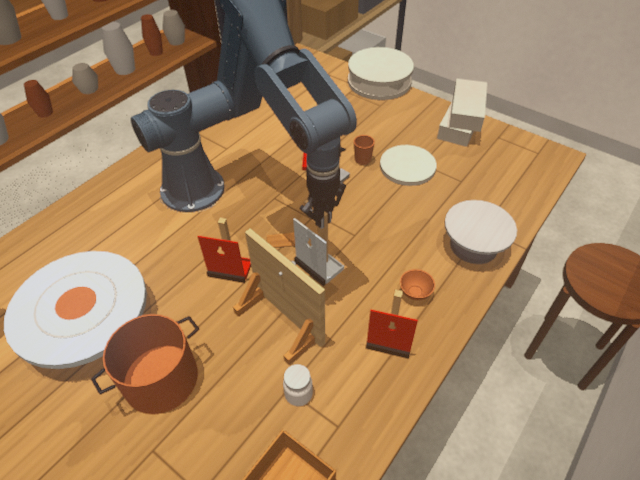

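View pics/t8.png

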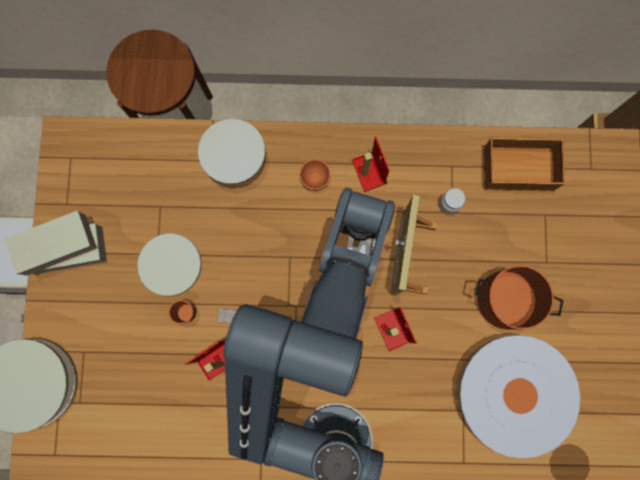

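```bash
python3 -c "
import cv2
a=cv2.imread('pics/w8.png')[210:350,0:140];cv2.imwrite('pics/w8c.png',cv2.resize(a,None,fx=4.2,fy=4.2,interpolation=cv2.INTER_CUBIC))
a=cv2.imread('pics/w8.png')[130:370,165:350];cv2.imwrite('pics/w8d.png',cv2.resize(a,None,fx=2.5,fy=2.5,interpolation=cv2.INTER_CUBIC))"
```

```text
(no output)
```

View pics/w8c.png

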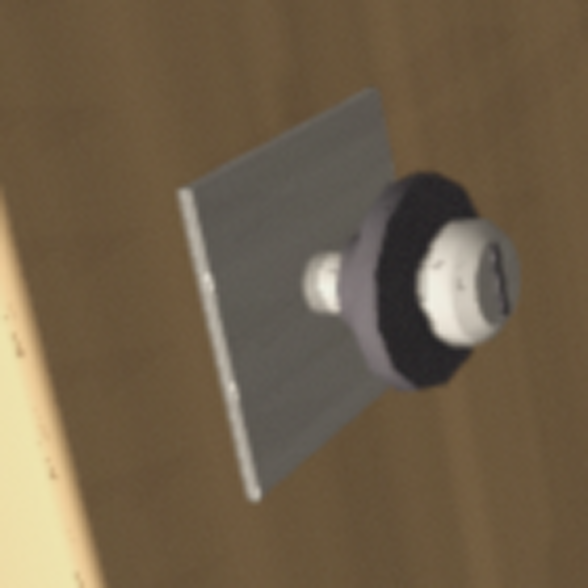

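View pics/w8d.png

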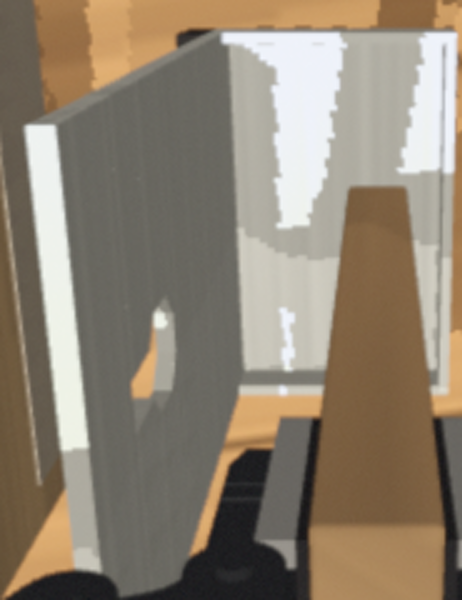

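Run:
```python
from h import *
s=ld("w8"); st=s["st"]
f=lambda p,z:onz(s,((p[0]+.5)/4.2-.5,(p[1]+.5)/4.2+210-.5),z)
g=lambda p,z:onz(s,((p[0]+.5)/2.5+165-.5,(p[1]+.5)/2.5+130-.5),z)
def yaw(d): return np.degrees(np.arctan2(d[1],d[0]))
a,b=f((190,190),.215),f((257,497),.215); d=b-a; print("fit edge",a,b,np.linalg.norm(d),yaw(d)); 
hd=f((494,283),.195); print("head front",hd)
n=np.array([-d[1],d[0],0]);n/=np.linalg.norm(n); m=(a+b)/2
print("n",n,"head from fitting plate edge: out",(hd-m)@n,"lat",(hd-m)@(d/np.linalg.norm(d)))
wb=f((420,390),.181); print("washer low")
zc=st["tcp_pos"][2]-.1169+.165
B=g((27,127),zc),g((78,548),zc); F=g((57,125),zc),g((104,548),zc)
for P in(B,F): e=P[1]-P[0]; print("plate",P[0],P[1],np.linalg.norm(e),yaw(e))
mid=(B[0]+F[0])/2; print("thick",np.linalg.norm(B[0]-F[0]))
# keyhole direction: plate centre from far corner along e 55mm
e=d=np.array([np.cos(np.radians(-8)),np.sin(np.radians(-8)),0])
print("post",st["tcp_pos"])
# far corner is small x?
```

```text
fit edge [ 0.54513602 -0.17258197  0.215     ] [ 0.58414209 -0.1783935   0.215     ] 0.03943663058394306 -8.47417592200548
head front [ 0.56818191 -0.15382882  0.195     ]
n [0.14736363 0.98908238 0.        ] head from fitting plate edge: out 0.021944537880658192 lat 0.00031244502540404894
washer low
plate [ 0.51398205 -0.08584499  0.25919731] [ 0.5788997  -0.09432256  0.25919731] 0.06546885958665732 -7.440129636090593
plate [ 0.51428727 -0.08178942  0.25919731] [ 0.57946953 -0.09033746  0.25919731] 0.06574036728556763 -7.47116670895268
thick 0.004067043260884485
post [ 0.57624519 -0.04691731  0.21109731]
```

```bash
cat >> h.py <<'E'
def caddy_pts(pc,yaw,z0,x=-.002):
    y=np.radians(yaw); e=np.array([np.cos(y),np.sin(y),0]); # width dir (robot->far); caddy +y? sign symmetric
    n=np.array([-e[1],e[0],0]) # front (-x caddy)
    P=lambda u,z:np.array([pc[0],pc[1],z0])+e*u-n*x+np.array([0,0,z])
    r=.0105/np.cos(np.pi/8)
    o=[P(r*np.sin(a),.112+r*np.cos(a)) for a in np.arange(8)*np.pi/4+np.pi/8]
    sl=[P(-.005,.122),P(-.005,.138),P(.005,.138),P(.005,.122)]
    ed=[P(-.055,.165),P(.055,.165),P(.055,0),P(-.055,0)]
    return o,sl,ed
E
python3 - <<'E'
from h import *
s=ld("w8"); st=s["st"]
im=cv2.resize(cv2.imread("pics/w8.png"),None,fx=4,fy=4,interpolation=cv2.INTER_CUBIC)
for L in caddy_pts((.5687,-.0909),-7.45,st["tcp_pos"][2]-.1169):
    q=np.array([proj(s,X) for X in L]); cv2.polylines(im,[((q+.5)*4).astype(np.int32)],True,(0,0,255),1)
cv2.imwrite("pics/w8o.png",im[520:1120,660:1460])
E
```

```text
(no output)
```

View pics/w8o.png

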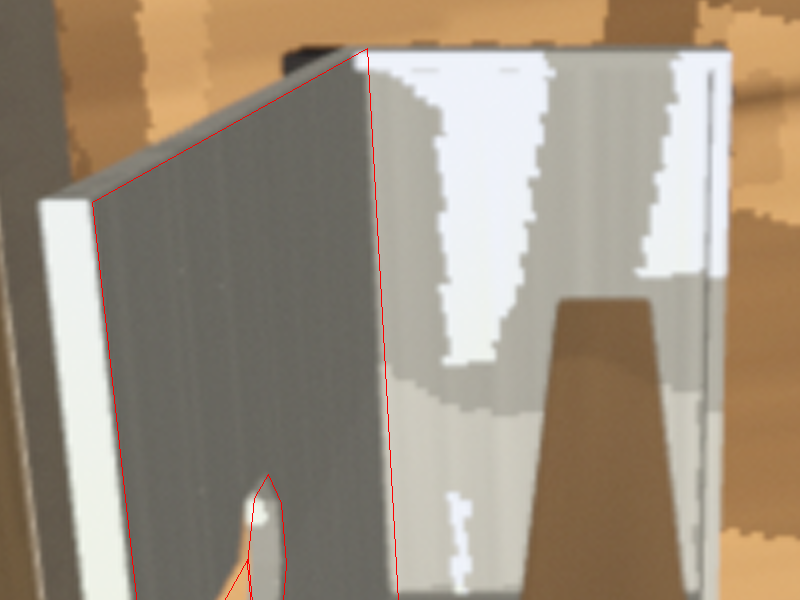

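```bash
python3 -m crank '[{"grip":1,"offset":[-3,-5,4],"angular":[0,0,0.3]},{"grip":1,"offset":[-6,-12,8],"angular":[0,0,0.8]},{"grip":1,"offset":[-9,-18,11],"angular":[0,0,0.8]},{"grip":1,"offset":[-9.2,-22,11],"angular":[0,0,0.8]},{"grip":1,"offset":[-9.2,-22.3,11],"angular":[0,0,0.8]},{"grip":1,"offset":[-9.2,-22.3,11],"angular":[0,0,0.8]},{"grip":1,"offset":[-9.2,-22.3,11],"angular":[0,0,0.8]}]'
python3 snap.py wrist w9;python3 -c "
import cv2
a=cv2.imread('pics/w9.png')[130:380,60:350];cv2.imwrite('pics/w9c.png',cv2.resize(a,None,fx=2.4,fy=2.4,interpolation=cv2.INTER_CUBIC))"
```

```text
t: 8.2
tcp_pos: [0.5825, -0.071, 0.2005]
tool_rot: [0.079, 0.997, 0.0, 0.0]
force: [0.0, 0.2, -2.9]
finger_gap: 0.2
{'t': 8.2, 'q': [-0.3117, 0.4677, 1.5232, 0.0002, 1.1507, -1.7247], 'tcp_pos': [0.5825, -0.071, 0.2005], 'tool_rot': [0.0789, 0.9969, 0.0001, 0.0], 'force': [0.0038, 0.1531, -2.9075], 'finger_gap': 0.19966692397489352}
```

View pics/w9c.png

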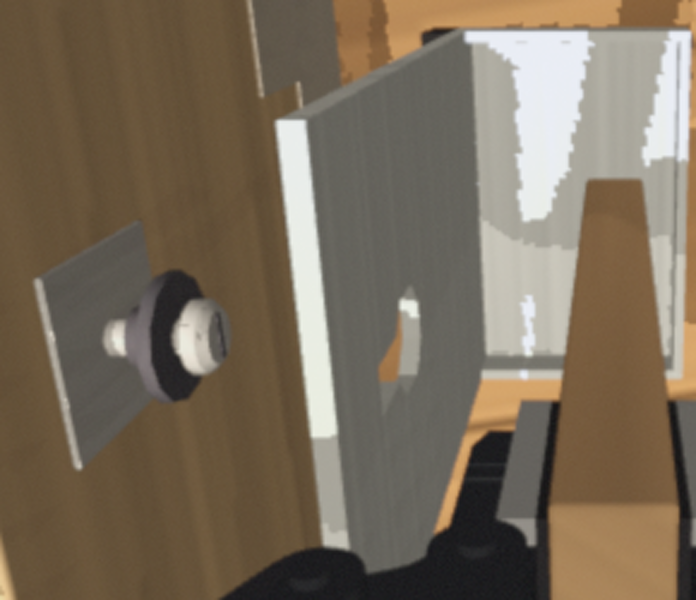

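Run:
```python
from h import *
s=ld("w9"); st=s["st"]
f=lambda p,z:onz(s,((p[0]+.5)/2.4+60-.5,(p[1]+.5)/2.4+130-.5),z)
def yaw(d): return np.degrees(np.arctan2(d[1],d[0]))
a,b=f((41,280),.215),f((80,466),.215); d=b-a; m=(a+b)/2;print("fit",np.linalg.norm(d),yaw(d),m)
hd=f((218,335),.195); print("head",hd)
zc=st["tcp_pos"][2]-.1169+.165
F=f((307,120),zc),f((352,545),zc);B=f((278,124),zc),f((322,545),zc)
for P in(B,F): e=P[1]-P[0]; print("plate",yaw(e),np.linalg.norm(P[1]-P[0]))
co=(F[0]+B[0])/2; y=np.radians(-8.7)
for y in np.radians([-8.2,-8.7]):
  e=np.array([np.cos(y),np.sin(y),0]); n=np.array([-e[1],e[0],0]); pc=co+.055*e
  print("pc",pc,"rel head: lat",(pc-hd)@e,"dist",(pc-hd)@n)
R=Rn.from_quat(st["tool_rot"]).as_matrix();print(R[:,:2], "pc rel tcp tool",R.T@(pc-st["tcp_pos"]))
im=cv2.resize(cv2.imread("pics/w9.png"),None,fx=4,fy=4,interpolation=cv2.INTER_CUBIC)
for L in caddy_pts(pc,-8.5,st["tcp_pos"][2]-.1169):
    q=np.array([proj(s,X) for X in L]); cv2.polylines(im,[((q+.5)*4).astype(np.int32)],True,(0,0,255),1)
# screw axis circles
def circ(dist,r): return np.array([proj(s,hd+n*dist+e*r*np.cos(t)+np.array([0,0,r*np.sin(t)])) for t in np.arange(0,6.3,.2)])
for dd,r in((0,.008),(-.005,.008),(-.008,.014)):
    cv2.polylines(im,[((circ(dd,r)+.5)*4).astype(np.int32)],False,(0,255,0),1)
cv2.imwrite("pics/w9o.png",im[660:1260,300:1060])
```

```text
fit 0.038941949148126195 -8.298311411694486 [ 0.56451792 -0.17540371  0.215     ]
head [ 0.56778341 -0.15348351  0.195     ]
plate -9.24713123112066 0.06876580420030738
plate -8.618554811361774 0.0693298199103791
pc [ 0.57441356 -0.11480008  0.24863271] rel head: lat 0.0010449890341086346 dist 0.039233581659859955
pc [ 0.57434303 -0.11527484  0.24863271] rel head: lat 0.0007046702325157116 dist 0.03876124744677976
[[-9.87557916e-01  1.57255694e-01]
 [ 1.57255707e-01  9.87557908e-01]
 [-6.98162520e-05  1.56256456e-04]] pc rel tcp tool [ 0.00107536 -0.04497632 -0.0481071 ]
```

View pics/w9o.png

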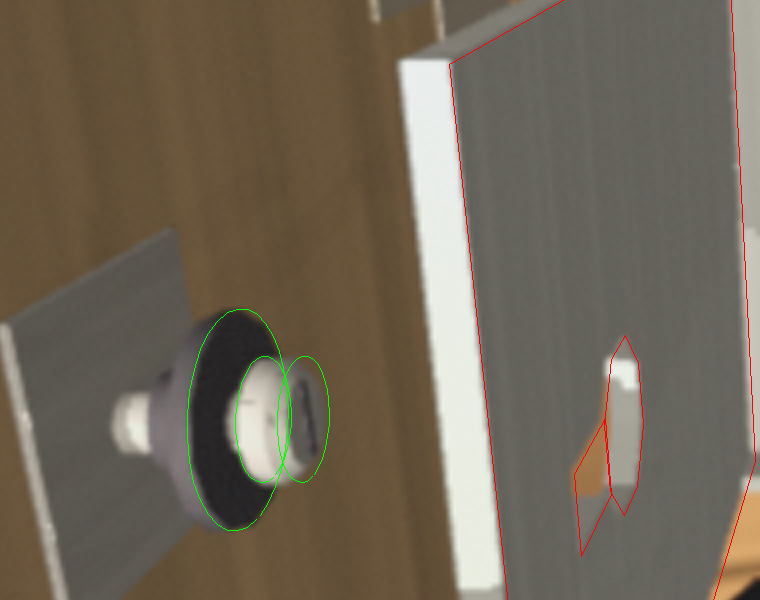

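```bash
python3 -m crank '[{"grip":1,"offset":[0.4,-4,0.5],"angular":[0,0,-0.4]},{"grip":1,"offset":[0.8,-10,0.5],"angular":[0,0,-0.4]},{"grip":1,"offset":[0.8,-16,0.5],"angular":[0,0,-0.4]},{"grip":1,"offset":[0.8,-22,0.5],"angular":[0,0,-0.4]},{"grip":1,"offset":[0.8,-27,0.5],"angular":[0,0,-0.4]},{"grip":1,"offset":[0.8,-30,0.5],"angular":[0,0,-0.4]},{"grip":1,"offset":[0.8,-30,0.5],"angular":[0,0,-0.4]},{"grip":1,"offset":[0.8,-30,0.5],"angular":[0,0,-0.4]}]'
python3 snap.py wrist w10;python3 -c "
import cv2
a=cv2.imread('pics/w10.png')[130:380,60:350];cv2.imwrite('pics/w10c.png',cv2.resize(a,None,fx=2.4,fy=2.4,interpolation=cv2.INTER_CUBIC))"
```

```text
t: 9.05
tcp_pos: [0.577, -0.1006, 0.1999]
tool_rot: [0.075, 0.997, 0.0, -0.0]
force: [0.6, 0.8, -2.9]
finger_gap: 0.192
{'t': 9.05, 'q': [-0.3634, 0.467, 1.5266, 0.0003, 1.1482, -1.7832], 'tcp_pos': [0.577, -0.1006, 0.1999], 'tool_rot': [0.0755, 0.9971, 0.0001, -0.0], 'force': [0.6118, 0.8092, -2.9012], 'finger_gap': 0.19177338514037232}
```

View pics/w10c.png

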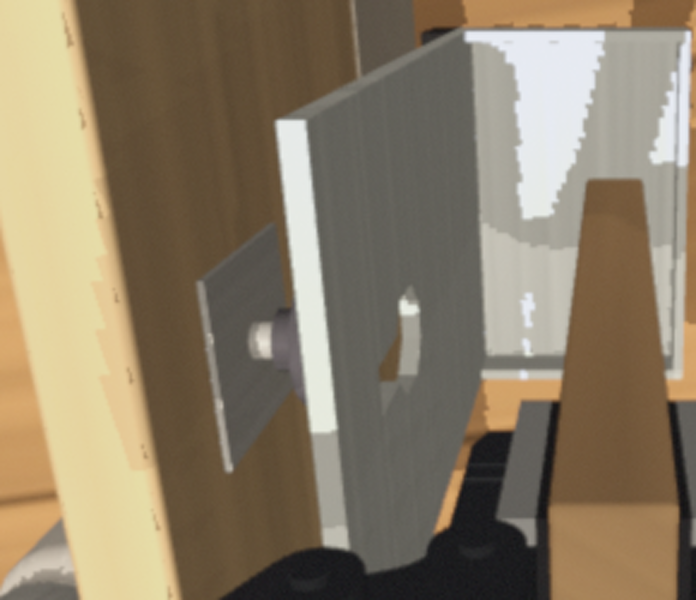

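```bash
python3 -m crank '[{"grip":1,"offset":[0,-2,0],"angular":[0,0,0]},{"grip":1,"offset":[0,-4,0],"angular":[0,0,0]},{"grip":1,"offset":[0,-6,0],"angular":[0,0,0]},{"grip":1,"offset":[0,-8,0],"angular":[0,0,0]},{"grip":1,"offset":[0,-9,0],"angular":[0,0,0]},{"grip":1,"offset":[0,-9,0],"angular":[0,0,0]}]'
python3 snap.py wrist w11;python3 -c "
import cv2
a=cv2.imread('pics/w11.png')[130:380,120:350];cv2.imwrite('pics/w11c.png',cv2.resize(a,None,fx=2.4,fy=2.4,interpolation=cv2.INTER_CUBIC))"
```

```text
t: 9.7
tcp_pos: [0.5757, -0.1097, 0.1999]
tool_rot: [0.075, 0.997, -0.0, 0.0]
force: [-0.3, -0.9, -3.4]
finger_gap: 0.199
{'t': 9.7, 'q': [-0.3789, 0.4674, 1.5258, -0.0, 1.1484, -1.7986], 'tcp_pos': [0.5757, -0.1097, 0.1999], 'tool_rot': [0.0755, 0.9971, -0.0, 0.0], 'force': [-0.2862, -0.9184, -3.3588], 'finger_gap': 0.1992513204145037}
```

View pics/w11c.png

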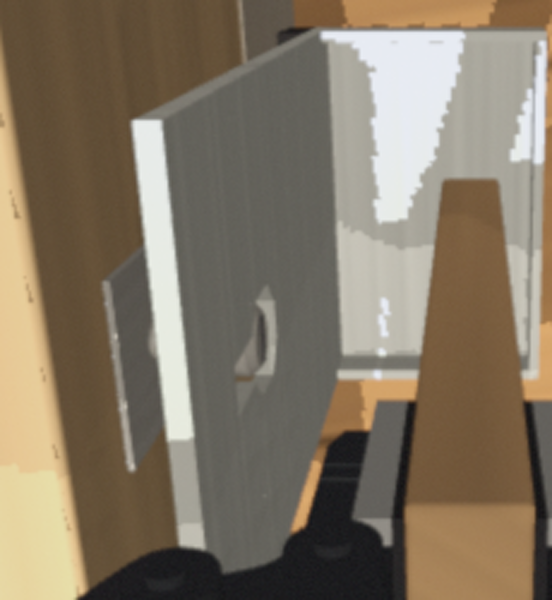

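The screw head now shows in the keyhole's wide part (crop (262,335)). Feel inward.

```bash
python3 -m crank '[{"grip":1,"offset":[0,-1,0],"angular":[0,0,0]},{"grip":1,"offset":[0,-2,0],"angular":[0,0,0]},{"grip":1,"offset":[0,-3,0],"angular":[0,0,0]},{"grip":1,"offset":[0,-3,0],"angular":[0,0,0]},{"grip":1,"offset":[0,-3,0],"angular":[0,0,0]}]'
python3 -m crank '[{"grip":1,"offset":[0,-1,0],"angular":[0,0,0]},{"grip":1,"offset":[0,-1.5,0],"angular":[0,0,0]},{"grip":1,"offset":[0,-1.5,0],"angular":[0,0,0]}]'
```

```text
t: 10.25
tcp_pos: [0.5752, -0.1125, 0.1999]
tool_rot: [0.075, 0.997, 0.0, 0.0]
force: [0.1, -0.2, -4.0]
finger_gap: 0.201
t: 10.55
tcp_pos: [0.575, -0.114, 0.1999]
tool_rot: [0.075, 0.997, -0.0, 0.0]
force: [-0.6, -0.3, -3.0]
finger_gap: 0.2
```

```bash
for i in 1; do python3 -m crank '[{"grip":1,"offset":[0,-0.5,0],"angular":[0,0,0]},{"grip":1,"offset":[0,-1,0],"angular":[0,0,0]},{"grip":1,"offset":[0,-1,0],"angular":[0,0,0]}]'; done
python3 -m crank '[{"grip":1,"offset":[0,-0.5,0],"angular":[0,0,0]},{"grip":1,"offset":[0,-1,0],"angular":[0,0,0]},{"grip":1,"offset":[0,-1,0],"angular":[0,0,0]}]'; python3 snap.py wrist w12;python3 -c "
import cv2
a=cv2.imread('pics/w12.png')[130:380,120:350];cv2.imwrite('pics/w12c.png',cv2.resize(a,None,fx=2.4,fy=2.4,interpolation=cv2.INTER_CUBIC))"
```

```text
t: 10.85
tcp_pos: [0.5749, -0.1144, 0.1999]
tool_rot: [0.075, 0.997, 0.0, 0.0]
force: [0.1, 1.4, -2.7]
finger_gap: 0.196
t: 11.15
tcp_pos: [0.5748, -0.1151, 0.2]
tool_rot: [0.075, 0.997, 0.001, 0.0]
force: [0.9, 3.6, -2.6]
finger_gap: 0.195
{'t': 11.15, 'q': [-0.389, 0.4675, 1.5252, 0.0015, 1.1491, -1.8096], 'tcp_pos': [0.5748, -0.1151, 0.2], 'tool_rot': [0.0753, 0.9972, 0.0007, 0.0001], 'force': [0.9357, 3.5612, -2.6137], 'finger_gap': 0.19478970693484307}
```

View pics/w12c.png

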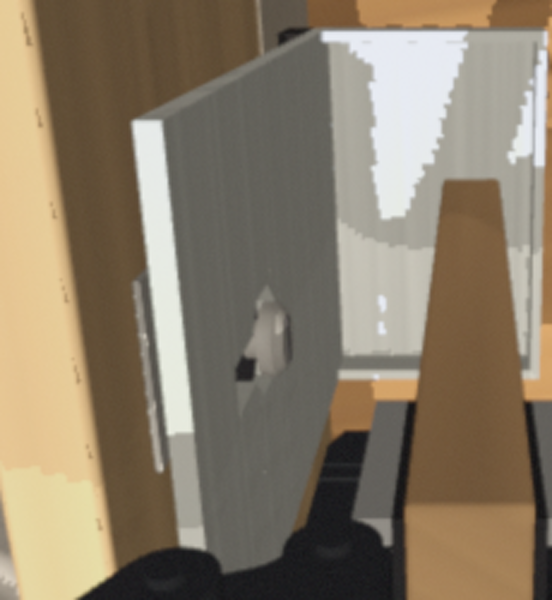

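```bash
python3 -m crank '[{"grip":1,"offset":[0,-0.5,0],"angular":[0,0,0]},{"grip":1,"offset":[0,-1,0],"angular":[0,0,0]},{"grip":1,"offset":[0,-1,0],"angular":[0,0,0]},{"grip":1,"offset":[0,-1,0],"angular":[0,0,0]}]'; python3 -m crank '[{"grip":1,"offset":[0,-0.5,0],"angular":[0,0,0]},{"grip":1,"offset":[0,-1,0],"angular":[0,0,0]},{"grip":1,"offset":[0,-1,0],"angular":[0,0,0]},{"grip":1,"offset":[0,-1,0],"angular":[0,0,0]}]';python3 snap.py wrist w13;python3 -c "
import cv2
a=cv2.imread('pics/w13.png')[130:380,120:350];cv2.imwrite('pics/w13c.png',cv2.resize(a,None,fx=2.4,fy=2.4,interpolation=cv2.INTER_CUBIC))"
```

```text
t: 11.6
tcp_pos: [0.5746, -0.1163, 0.2]
tool_rot: [0.075, 0.997, 0.001, 0.0]
force: [0.6, 5.0, -1.4]
finger_gap: 0.2
t: 12.0
tcp_pos: [0.5745, -0.117, 0.2]
tool_rot: [0.075, 0.997, 0.001, 0.0]
force: [0.1, 6.1, -0.7]
finger_gap: 0.196
{'t': 12.0, 'q': [-0.3923, 0.4676, 1.5249, 0.0019, 1.1494, -1.813], 'tcp_pos': [0.5745, -0.117, 0.2], 'tool_rot': [0.0754, 0.9972, 0.0009, 0.0001], 'force': [0.0963, 6.1028, -0.6752], 'finger_gap': 0.1959172382941355}
```

View pics/w13c.png

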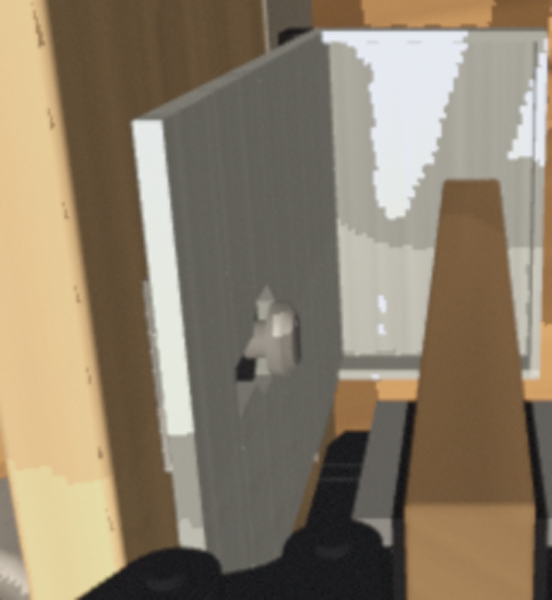

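```bash
python3 -m crank '[{"grip":1,"offset":[0,0,1],"angular":[0,0,0]},{"grip":1,"offset":[0,0,2],"angular":[0,0,0]},{"grip":1,"offset":[0,0,3],"angular":[0,0,0]},{"grip":1,"offset":[0,0,4],"angular":[0,0,0]},{"grip":1,"offset":[0,0,4],"angular":[0,0,0]}]'; python3 -m crank '[{"grip":1,"offset":[0,0,1],"angular":[0,0,0]},{"grip":1,"offset":[0,0,2],"angular":[0,0,0]},{"grip":1,"offset":[0,0,3],"angular":[0,0,0]},{"grip":1,"offset":[0,0,3],"angular":[0,0,0]}]';python3 snap.py wrist w14;python3 -c "
import cv2
a=cv2.imread('pics/w14.png')[130:380,120:350];cv2.imwrite('pics/w14c.png',cv2.resize(a,None,fx=2.4,fy=2.4,interpolation=cv2.INTER_CUBIC))"
```

```text
t: 12.55
tcp_pos: [0.5747, -0.117, 0.196]
tool_rot: [0.075, 0.997, 0.001, 0.0]
force: [2.1, 6.0, -1.3]
finger_gap: 0.197
t: 12.95
tcp_pos: [0.5748, -0.117, 0.1931]
tool_rot: [0.075, 0.997, 0.001, 0.0]
force: [1.1, 6.0, -1.2]
finger_gap: 0.2
{'t': 12.95, 'q': [-0.3922, 0.4757, 1.5325, 0.0018, 1.1332, -1.813], 'tcp_pos': [0.5748, -0.117, 0.1931], 'tool_rot': [0.0753, 0.9972, 0.0007, 0.0004], 'force': [1.1191, 5.9636, -1.1658], 'finger_gap': 0.20006084934658952}
```

View pics/w14c.png

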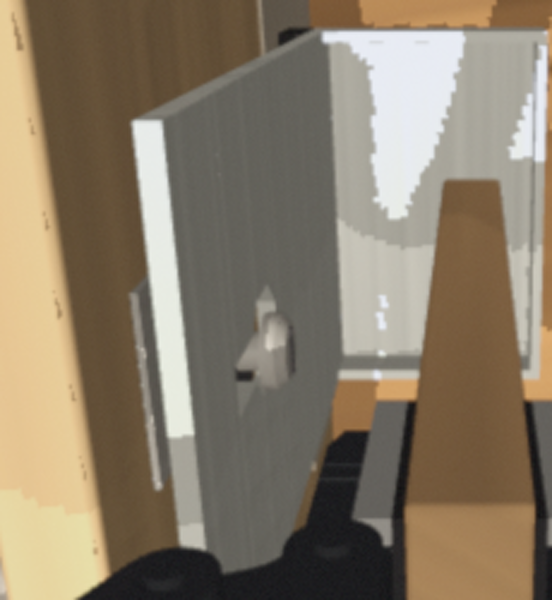

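```bash
python3 -m crank '[{"grip":1,"offset":[-0.3,0,1],"angular":[0,0,0]},{"grip":1,"offset":[-0.3,0,2],"angular":[0,0,0]},{"grip":1,"offset":[-0.3,0,3],"angular":[0,0,0]},{"grip":1,"offset":[-0.3,0,4],"angular":[0,0,0]},{"grip":1,"offset":[-0.3,0,4],"angular":[0,0,0]}]'; python3 -m crank '[{"grip":1,"offset":[0,0,1],"angular":[0,0,0]},{"grip":1,"offset":[0,0,2],"angular":[0,0,0]},{"grip":1,"offset":[0,0,3],"angular":[0,0,0]},{"grip":1,"offset":[0,0,4],"angular":[0,0,0]},{"grip":1,"offset":[0,0,4],"angular":[0,0,0]}]'
```

```text
t: 13.5
tcp_pos: [0.5751, -0.1171, 0.1891]
tool_rot: [0.075, 0.997, 0.001, 0.0]
force: [1.4, 5.6, -2.2]
finger_gap: 0.193
t: 14.0
tcp_pos: [0.5751, -0.1172, 0.1851]
tool_rot: [0.075, 0.997, 0.001, 0.0]
force: [1.9, 5.9, -0.9]
finger_gap: 0.199
```

```bash
python3 -m crank '[{"grip":1,"offset":[-0.4,0,1],"angular":[0,0,0]},{"grip":1,"offset":[-0.4,0,2],"angular":[0,0,0]},{"grip":1,"offset":[-0.4,0,3],"angular":[0,0,0]},{"grip":1,"offset":[-0.4,0,4],"angular":[0,0,0]},{"grip":1,"offset":[-0.4,0,4],"angular":[0,0,0]}]'; python3 -m crank '[{"grip":1,"offset":[0,0,0.7],"angular":[0,0,0]},{"grip":1,"offset":[0,0,1.4],"angular":[0,0,0]},{"grip":1,"offset":[0,0,2],"angular":[0,0,0]},{"grip":1,"offset":[0,0,2],"angular":[0,0,0]}]';python3 snap.py wrist w15;python3 -c "
import cv2
a=cv2.imread('pics/w15.png')[130:380,120:350];cv2.imwrite('pics/w15c.png',cv2.resize(a,None,fx=2.4,fy=2.4,interpolation=cv2.INTER_CUBIC))"
```

```text
t: 14.5
tcp_pos: [0.5755, -0.1172, 0.1811]
tool_rot: [0.075, 0.997, 0.001, 0.0]
force: [1.5, 6.1, -0.8]
finger_gap: 0.2
t: 14.9
tcp_pos: [0.5756, -0.1173, 0.1792]
tool_rot: [0.075, 0.997, 0.001, 0.001]
force: [1.1, 6.7, -0.5]
finger_gap: 0.196
{'t': 14.9, 'q': [-0.3919, 0.4929, 1.5453, 0.0016, 1.1027, -1.8127], 'tcp_pos': [0.5756, -0.1173, 0.1792], 'tool_rot': [0.0753, 0.9972, 0.0006, 0.0005], 'force': [1.1001, 6.671, -0.513], 'finger_gap': 0.19616866277036848}
```

View pics/w15c.png

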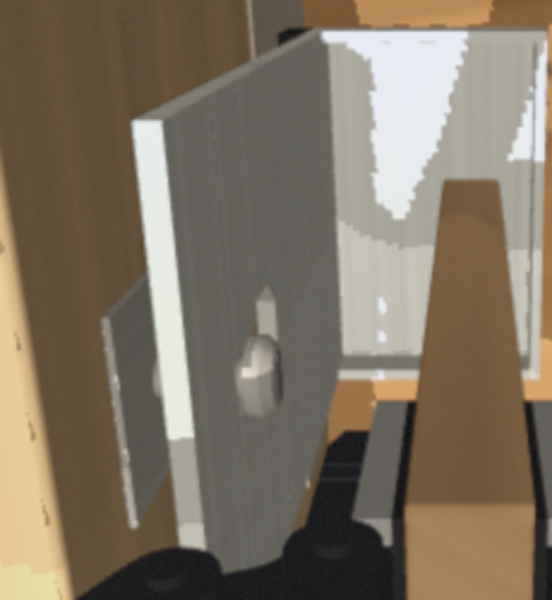

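```bash
python3 -m crank '[{"grip":1,"offset":[0,0,0.5],"angular":[0,0,0]},{"grip":1,"offset":[0,0,1],"angular":[0,0,0]},{"grip":1,"offset":[0,0,1],"angular":[0,0,0]}]'; python3 -m crank '[{"grip":1,"offset":[0,0,0.5],"angular":[0,0,0]},{"grip":1,"offset":[0,0,0.5],"angular":[0,0,0]}]'; python3 -m crank '[{"grip":1,"offset":[0,0,0.5],"angular":[0,0,0]},{"grip":1,"offset":[0,0,0.5],"angular":[0,0,0]}]'
```

```text
t: 15.25
tcp_pos: [0.5756, -0.1172, 0.1783]
tool_rot: [0.075, 0.997, 0.001, 0.001]
force: [1.9, 6.8, 0.0]
finger_gap: 0.195
t: 15.45
tcp_pos: [0.5756, -0.1172, 0.1779]
tool_rot: [0.075, 0.997, 0.001, 0.001]
force: [0.6, 6.3, -0.6]
finger_gap: 0.198
t: 15.65
tcp_pos: [0.5757, -0.1172, 0.1777]
tool_rot: [0.075, 0.997, 0.0, 0.001]
force: [1.2, 6.6, 2.2]
finger_gap: 0.2
```

```bash
python3 -m crank '[{"grip":1,"offset":[0,0,0.5],"angular":[0,0,0]},{"grip":1,"offset":[0,0,0.5],"angular":[0,0,0]}]'; python3 -m crank '[{"grip":1,"offset":[0,0,0.5],"angular":[0,0,0]},{"grip":1,"offset":[0,0,0.5],"angular":[0,0,0]}]'
```

```text
t: 15.85
tcp_pos: [0.5757, -0.1173, 0.1775]
tool_rot: [0.075, 0.997, 0.0, 0.001]
force: [0.9, 6.5, 3.0]
finger_gap: 0.197
t: 16.05
tcp_pos: [0.5758, -0.1173, 0.1774]
tool_rot: [0.075, 0.997, 0.0, 0.001]
force: [0.5, 8.0, 5.0]
finger_gap: 0.196
```

```bash
python3 -m crank '[{"grip":1,"offset":[0,0.5,0],"angular":[0,0,0]},{"grip":1,"offset":[0,1,0],"angular":[0,0,0]},{"grip":1,"offset":[0,1.5,0],"angular":[0,0,0]},{"grip":1,"offset":[0,2,0],"angular":[0,0,0]},{"grip":1,"offset":[0,2,0],"angular":[0,0,0]}]'; python3 -m crank '[{"grip":1,"offset":[0,0.5,0],"angular":[0,0,0]},{"grip":1,"offset":[0,1,0],"angular":[0,0,0]},{"grip":1,"offset":[0,1,0],"angular":[0,0,0]}]'
```

```text
t: 16.55
tcp_pos: [0.5758, -0.117, 0.1772]
tool_rot: [0.075, 0.997, -0.001, 0.001]
force: [-0.8, 3.6, 6.6]
finger_gap: 0.197
t: 16.85
tcp_pos: [0.5759, -0.1167, 0.1771]
tool_rot: [0.075, 0.997, -0.002, 0.001]
force: [-1.7, 3.0, 5.1]
finger_gap: 0.195
```

```bash
python3 -m crank '[{"grip":1,"offset":[0,0.5,0],"angular":[0,0,0]},{"grip":1,"offset":[0,1,0],"angular":[0,0,0]},{"grip":1,"offset":[0,1,0],"angular":[0,0,0]},{"grip":1,"offset":[0,1,0],"angular":[0,0,0]},{"grip":1,"offset":[0,1,0],"angular":[0,0,0]}]'; python3 snap.py wrist w16;python3 -c "
import cv2
from station import manip
print(manip.sense()['ft_torque'])
a=cv2.imread('pics/w16.png')[130:380,120:350];cv2.imwrite('pics/w16c.png',cv2.resize(a,None,fx=2.4,fy=2.4,interpolation=cv2.INTER_CUBIC))"
```

```text
t: 17.35
tcp_pos: [0.576, -0.116, 0.1771]
tool_rot: [0.075, 0.997, -0.002, 0.001]
force: [-2.3, 1.0, 4.8]
finger_gap: 0.196
{'t': 17.35, 'q': [-0.3869, 0.4954, 1.5478, -0.0036, 1.0961, -1.8057], 'tcp_pos': [0.576, -0.116, 0.1771], 'tool_rot': [0.0751, 0.9972, -0.0019, 0.0006], 'force': [-2.2683, 0.9524, 4.801], 'finger_gap': 0.19627847980857244}
[0.01766983 0.32482835 0.01266485]
```

View pics/w16c.png

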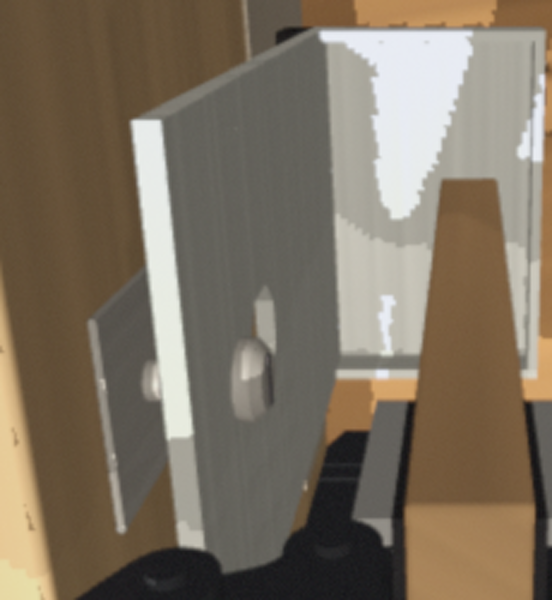

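```bash
python3 -m crank '[{"grip":1,"offset":[0.3,0.3,0],"angular":[0,0,0]},{"grip":1,"offset":[0.6,0.5,0],"angular":[0,0,0]},{"grip":1,"offset":[0.6,0.5,0],"angular":[0,0,0]},{"grip":1,"offset":[0.6,0.5,-0.5],"angular":[0,0,0]},{"grip":1,"offset":[0.6,0.5,-0.5],"angular":[0,0,0]}]' 30;  python3 -m crank '[{"grip":0.78,"offset":[0,0,0],"angular":[0,0,0]},{"grip":0.74,"offset":[0,0,0],"angular":[0,0,0]},{"grip":0.7,"offset":[0,0,0],"angular":[0,0,0]},{"grip":0.65,"offset":[0,0,0],"angular":[0,0,0]},{"grip":0.62,"offset":[0,0,0],"angular":[0,0,0]},{"grip":0.62,"offset":[0,0,0],"angular":[0,0,0]}]'; python3 snap.py wrist w17;python3 snap.py scene s17
```

```text
t: 17.9
tcp_pos: [0.5759, -0.1155, 0.1771]
tool_rot: [0.075, 0.997, -0.002, 0.001]
force: [-0.6, -2.4, 3.2]
finger_gap: 0.201
t: 18.5
tcp_pos: [0.5751, -0.1132, 0.1763]
tool_rot: [0.075, 0.997, 0.0, -0.0]
force: [0.8, -0.0, 0.1]
finger_gap: 0.378
{'t': 18.5, 'q': [-0.385, 0.4954, 1.5505, 0.0002, 1.0961, -1.8052], 'tcp_pos': [0.5751, -0.1132, 0.1763], 'tool_rot': [0.0753, 0.9972, 0.0001, -0.0002], 'force': [0.8062, -0.049, 0.0765], 'finger_gap': 0.3779963319261581}
{'t': 18.55, 'q': [-0.3851, 0.4953, 1.5505, 0.0001, 1.096, -1.8052], 'tcp_pos': [0.5751, -0.1133, 0.1763], 'tool_rot': [0.0753, 0.9972, 0.0001, -0.0001], 'force': [-0.4324, 0.1785, 0.0451], 'finger_gap': 0.37747199299403195}
```

View pics/w17.png

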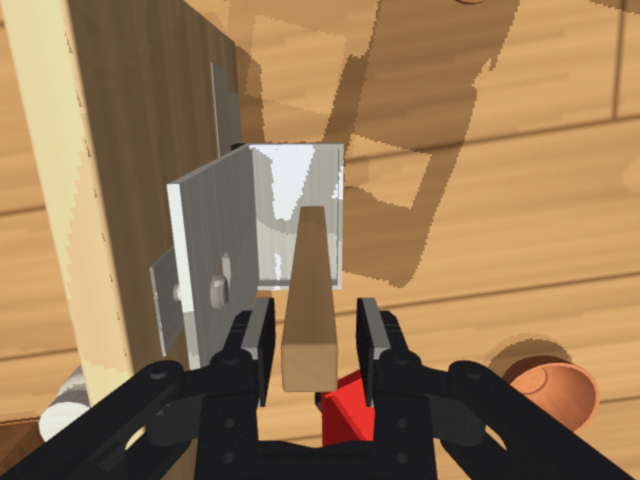

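```bash
python3 -m crank '[{"grip":0.62,"offset":[0,-1,0],"angular":[0,0,0]},{"grip":0.62,"offset":[0,-2,0],"angular":[0,0,0]},{"grip":0.62,"offset":[0,-2,-4],"angular":[0,0,0]},{"grip":0.62,"offset":[0,-2,-10],"angular":[0,0,0]},{"grip":0.62,"offset":[0,-2,-18],"angular":[0,0,0]},{"grip":0.62,"offset":[0,-2,-28],"angular":[0,0,0]},{"grip":0.62,"offset":[0,-2,-40],"angular":[0,0,0]},{"grip":0.62,"offset":[0,-2,-60],"angular":[0,0,0]},{"grip":0.62,"offset":[0,-2,-80],"angular":[0,0,0]},{"grip":0.62,"offset":[0,-2,-100],"angular":[0,0,0]}]'; python3 snap.py wrist w18;python3 -c "
import cv2
a=cv2.imread('pics/w18.png')[100:400,100:400];cv2.imwrite('pics/w18c.png',cv2.resize(a,None,fx=2,fy=2,interpolation=cv2.INTER_CUBIC))"
```

```text
t: 19.6
tcp_pos: [0.575, -0.1154, 0.2783]
tool_rot: [0.075, 0.997, -0.0, 0.001]
force: [0.2, -0.1, 0.1]
finger_gap: 0.38
{'t': 19.6, 'q': [-0.3886, 0.389, 1.4259, 0.0, 1.3256, -1.8086], 'tcp_pos': [0.575, -0.1154, 0.2783], 'tool_rot': [0.0753, 0.9972, -0.0002, 0.0005], 'force': [0.1508, -0.0754, 0.1249], 'finger_gap': 0.38022527301508474}
```

View pics/w18c.png

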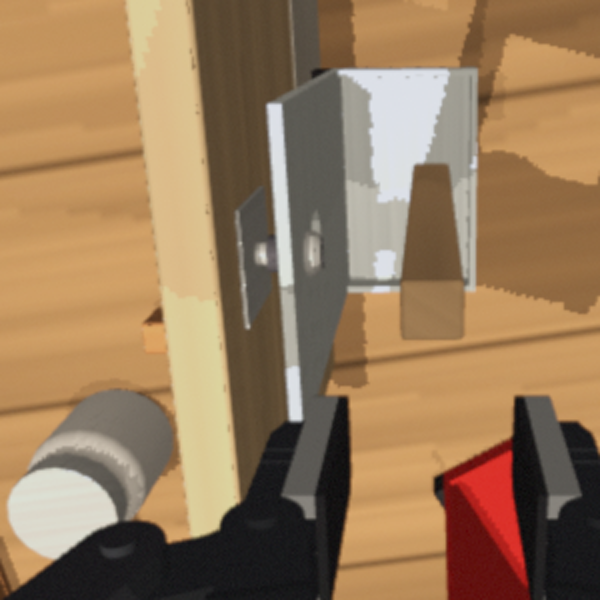

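```bash
python3 -m crank '[{"grip":0.62,"offset":[0,10,-20],"angular":[0,0,0]},{"grip":0.62,"offset":[0,30,-40],"angular":[0,0,0]},{"grip":0.5,"offset":[0,60,-60],"angular":[0,0,0]},{"grip":0.5,"offset":[0,100,-60],"angular":[0,0,0]},{"grip":0.5,"offset":[0,120,-60],"angular":[0,0,0]},{"grip":0.5,"offset":[0,120,-60],"angular":[0,0,0]},{"grip":0.5,"offset":[0,120,-60],"angular":[0,0,0]}]'; python3 snap.py wrist w19; python3 snap.py scene s19; python3 snap.py top t19
python3 - <<'E'
from h import *
s=ld("w18"); n=np.array([.144,.9895,0]); hd=np.array([.5679,-.1536,0])
pc=hd-n*.0065   # plate mid behind head
for k,z0 in(("a",.061),("b",.065)):
  im=cv2.resize(cv2.imread("pics/w18.png"),None,fx=4,fy=4,interpolation=cv2.INTER_CUBIC)
  for x in(-.002,.002):
   for L in caddy_pts(pc,-8.4,z0,x):
    q=np.array([proj(s,X) for X in L]); cv2.polylines(im,[((q+.5)*4).astype(np.int32)],True,(0,0,255),1)
  cv2.imwrite(f"pics/w18{k}.png",im[500:1240,860:1360])
a=cv2.imread("pics/w18a.png");b=cv2.imread("pics/w18b.png")
cv2.imwrite("pics/w18ab.png",cv2.resize(np.hstack([a,b]),None,fx=.78,fy=.78,interpolation=cv2.INTER_AREA))
E
```

```text
t: 20.35
tcp_pos: [0.5927, 0.0033, 0.3365]
tool_rot: [0.075, 0.997, -0.0, 0.0]
force: [-0.1, 0.1, 0.7]
finger_gap: 0.5
{'t': 20.35, 'q': [-0.1824, 0.3554, 1.3199, -0.0008, 1.4662, -1.6034], 'tcp_pos': [0.5927, 0.0033, 0.3365], 'tool_rot': [0.0748, 0.9972, -0.0004, 0.0], 'force': [-0.1416, 0.0511, 0.7024], 'finger_gap': 0.5001396229213432}
{'t': 20.4, 'q': [-0.1835, 0.3555, 1.32, -0.0007, 1.4662, -1.6034], 'tcp_pos': [0.5927, 0.0027, 0.3364], 'tool_rot': [0.0754, 0.9972, -0.0004, -0.0001], 'force': [0.0098, 0.1549, -0.9819], 'finger_gap': 0.5023269303129984}
{'t': 20.45, 'q': [-0.1842, 0.3557, 1.3199, -0.0006, 1.4662, -1.6033], 'tcp_pos': [0.5928, 0.0023, 0.3363], 'tool_rot': [0.0758, 0.9971, -0.0003, -0.0001], 'force': [-0.1692, 0.2693, 0.2646], 'finger_gap': 0.49895286177781245}
```

View pics/w18ab.png

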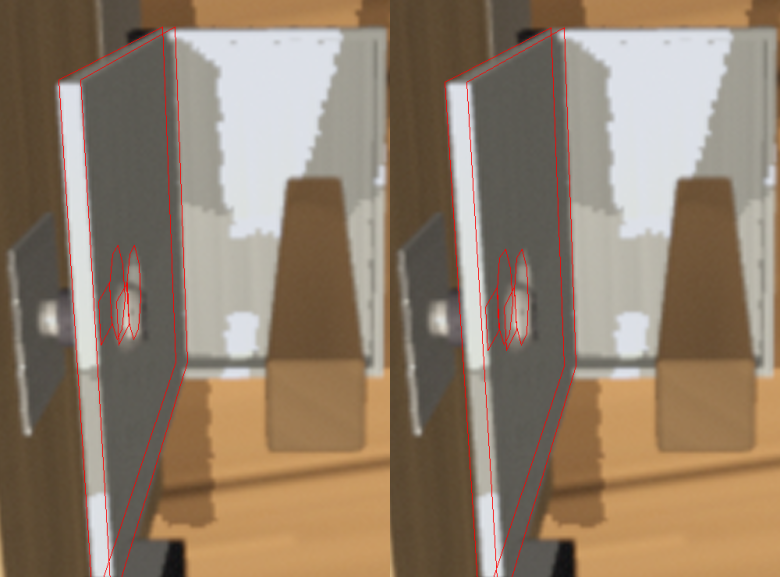

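View pics/w19.png

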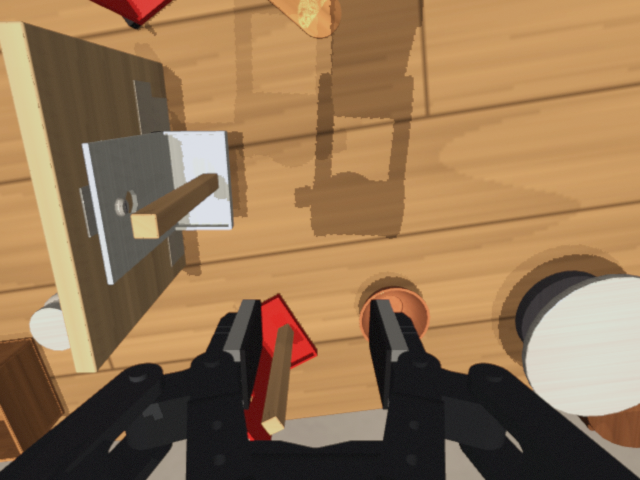

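View pics/s19.png

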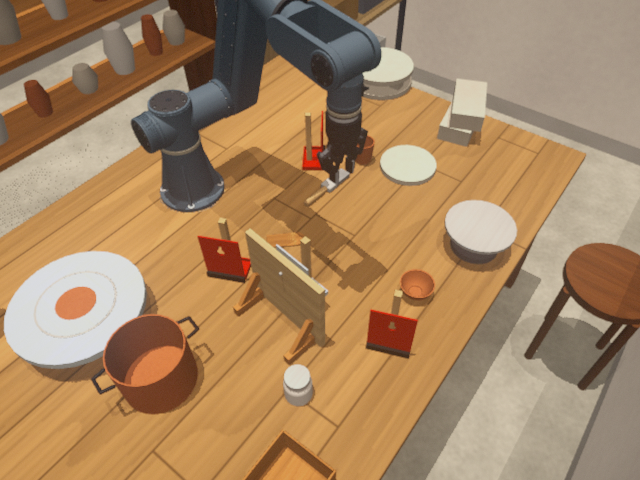

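Run:
```python
import cv2,numpy as np
a=cv2.imread('pics/w19.png')[120:300,60:250];cv2.imwrite('pics/w19c.png',cv2.resize(a,None,fx=3.3,fy=3.3,interpolation=cv2.INTER_CUBIC))
```

```text
(no output)
```

View pics/w19c.png

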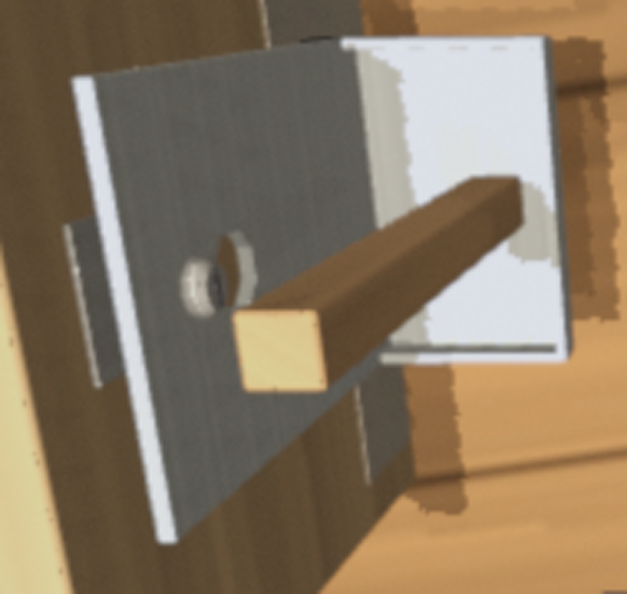

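Run:
```python
from h import *
s=ld("w19"); px=lambda p:((p[0]+.5)/3.3+59.5,(p[1]+.5)/3.3+119.5)
for z in(.226,.230,.236):
    a,b=onz(s,px((97,78)),z),onz(s,px((176,542)),z); d=b-a; print(z,a.round(4),b.round(4),np.linalg.norm(d),np.degrees(np.arctan2(d[1],d[0])))
w=ld("w18"); p8=lambda p:((p[0]+.5)/2+99.5,(p[1]+.5)/2+99.5)
print("tri corner", tri(s,px((97,78)),w,p8((284,103))), "fit edge far", tri(s,px((67,226)),w,p8((237,210))))
print("post top centre",tri(s,px((282,351)),w,p8((433,310))), "home: z .251")
n=np.array([.144,.9895,0]);e=np.array([.9895,-.144,0]);hd=np.array([.5679,-.1536,.195])
im=cv2.resize(cv2.imread("pics/w19.png"),None,fx=5,fy=5,interpolation=cv2.INTER_CUBIC)
for L in caddy_pts(hd-n*.0065,-8.4,.061)+():
    q=np.array([proj(s,X) for X in L]); cv2.polylines(im,[((q+.5)*5).astype(np.int32)],True,(0,0,255),1)
cv2.imwrite("pics/w19o.png",im[640:1240,360:1110])
```

```text
0.226 [ 0.514 -0.149  0.226] [ 0.6228 -0.1655  0.226 ] 0.11005076564054403 -8.625317914849244
0.23 [ 0.514  -0.1468  0.23  ] [ 0.6213 -0.1631  0.23  ] 0.10854114237827601 -8.625317914849244
0.236 [ 0.514  -0.1434  0.236 ] [ 0.6191 -0.1594  0.236 ] 0.10627670748487374 -8.625317914849257
tri corner (array([ 0.51380027, -0.14956817,  0.22497528]), np.float64(0.00032828551434665407)) fit edge far (array([ 0.54504034, -0.17314828,  0.21450629]), np.float64(0.0007221520720071741))
post top centre (array([ 0.57426482, -0.11505439,  0.2495953 ]), np.float64(0.0002603216026025751)) home: z .251
```

View pics/w19o.png

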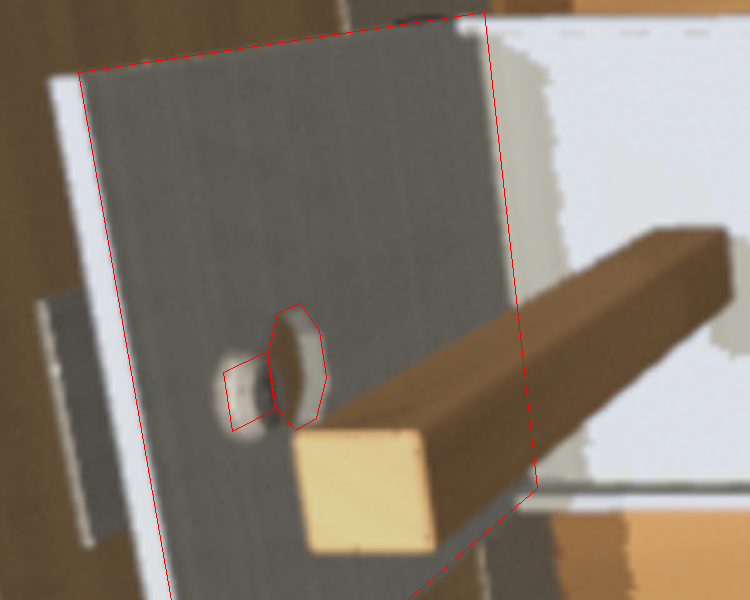

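Plate top triangulates to z 0.225 m and the post top to 0.250 m. Fully home would be 0.226 and 0.251. Handing in.

```bash
python3 -c "
from station import manip
print(manip.sense()['t']); print(manip.sign_off())"
```

```text
20.5
the job is handed in; nothing more can be done
None
```

I gripped the aluminium caddy by its post and put the wide part of the keyhole over the screw head. Then I pressed the washer about 2.6 mm (6 N) and went down until the height stopped changing, about 22 mm lower. After backing off and letting go, I moved the arm clear and handed in at 20.5 s.

- **Position:** with the caddy hanging free, the plate top measured 0.225 m and the post top 0.250 m, where fully home would be 0.226 m and 0.251 m. The head sits over the narrow slot and the caddy looks upright.
- **Forces:** wrist readings at the end of each move put the push on the screw and washer at about 8 N towards the board and 8–10 N down, about 11 N combined. Peaks within a move were not read.
- **Bystanders:** they looked unmoved in the final scene picture. I did not measure them one by one.
- **What disagreed:** the real fingertips sit about 40 mm higher than the reported TCP. My first grasp closed in the air just above the post, touching nothing, so I set the grip height from the pictures instead.
- **Sideways load:** going down the slot there was a steady sideways force of 1–2 N. I eased it with small shifts.

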